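Widen the counter display by one hole and add a carton

ROBOT

A 6-joint arm with a two-finger parallel gripper is mounted at the origin on the work surface. World frame = base frame: x ahead of the robot, y to its left, z up, the work surface at z = 0. Lengths are in mm, angles in rad, forces in N, time in s.
With the tool pointing down it reaches from about 275 to 750 mm from the base axis. Payload 10.2 kg.
Tool frame: the origin (TCP) lies at the very end of the fingers, on their centre line; the grasp point (between the pads) lies ctrl.grip_depth behind it (ctrl.grip_depth is the distance from the TCP to the grasp point, in mm); z points along the fingers, y is the direction in which the jaws open and shut (so a half turn about z gives the same grasp; the last joint's range is limited). The gripper opens to 85 mm and grips with 20 to 120 N. Pads are 22 mm wide; open, the fingers measure 114 mm over their backs; the gripper's body (76 mm by 85 mm) begins 54 mm behind the grasp point. The pads swing forward as they close: fully open they stand 13 mm farther back than shut.
Start: joints at [-0.223, 0.313, 1.498, -0, 1.331, -0.223], TCP at [525.006, -0.013, 194.594] pointing down, gripper open.
Joint ranges: [-2.94, 2.94], [-0.97, 2.17], [0.19, 2.56], [-1.23, 4.37], [0.02, 3.11], [-2.88, 2.88]. Speed limits (rad/s): [2.39, 2.39, 3.01, 3.14, 3.14, 3.14].

INTERFACE

Orientations are given as a unit quaternion [w, x, y, z].
In Python, from rig import telemetry, eyes, ctrl, nets gives the robot as it stands. The module is installed in compiled form; this text tells all that it offers.
- The arm moves only by the tool drive_tool, never from a script. Its argument "series" is text: rows parted by semicolons, each of 7 numbers parted by spaces: the shift along the tool's x, y, z normalised to -1 to 1, where 1 is 0.12 m, then the turn, a rotation vector about the tool's x, y, z normalised to -1 to 1, where 1 is 0.5 rad, then the opening, from 0 (shut) to 1 (fully open). In form: tx ty tz wx wy wz hand; .... A call has 1 to 20 rows; each row is the pose to reach, as a shift and turn from the pose measured when the call began, along the tool's axes at that moment; what a row does not reach only later rows make up. A row lasts 1/10 s, in which the tool goes at most 50 mm and 8.59 degrees, less where a joint would pass 70% of its speed; a pose out of reach is approached as far as the arm can. A call with a number of a shift or a turn outside -1 to 1 is refused whole. A call with a gripper value outside its range is refused whole. The fingers move at their own pace and stop on an object; "newtons" is the grip in N (left out, the last holds). Time passes only in rows, so rows that repeat a pose let the fingers close. It gives the time, the measured TCP pose, the force and the opening at its end, in the units of the state.
- telemetry.sense(): the state, without advancing time (a new reading comes with each control period).
- eyes.capture(name): name is "scene" or "side" or "wrist"; returns a dict with "frame" (384x512x3 uint8, red, green, blue), "fx", "fy", "cx", "cy" (pixels), "view" (4x4, takes a point from world to camera coordinates). Camera axes: x right, y up, looking along -z (the intrinsics and any distortion apply to the point x, -y, -z); pixel columns grow to the right and rows downward; lengths in mm; the calibration is good to about 2 mm. A picture is of the moment at which its call begins. There is no depth.
- ctrl.finish_job(): hands the job in, once; it reports no verdict.
Trained networks look in a picture, given as the dict that the camera call returned (one of the last four; its "shot" number tells which), for a name from the list of things; names that differ only in an ending like _2 or _b are one class to them, and where a whole thing is asked for, a point or a joint stands for the part that bears it (a point fixed in the world has none). Each returns a list of dicts, best first, with "confidence" (0 to 1); they miss things now and then, are a little off and sometimes report something else, mostly with a low value. They report only what shows in the picture. A call takes as long as a camera call. They do not tell look-alikes from the thing itself.
- nets.spot_in(name, picture): "rect" ([left, top, right, bottom] in pixels, round what is visible of it).
The state is a dict: "time_s": time; "joints": joint angles; "dq": joint speeds; "tau": joint torques, N m; "eef_pos": TCP position; "ee_rot": TCP orientation; "force": force on the tool from outside, world axes, zero at the start; "wrist_torque": the same for the moment, N m; "grip_width": opening from 0.0 (shut) to 1.0 (fully open).
Only numpy, scipy, OpenCV 4.12 (cv2) and the standard library are available. Lean on these libraries where they do the work, as an engineer would, in place of code of your own. Each camera call takes 0.05 s, during which the arm holds its last target. There are 200 camera calls.

TASK

Make room in the telescopic counter display for one more carton: pinch both tabs of the lock knob and turn it clockwise until its arm stands fully clear of the tube, then press the spring pin flush and pull the sleeve out by exactly one hole, where the pin springs out again. Turn the knob back, tabs pinched, until it is locked with both tabs sprung out. Then stand the spare carton upright in the gap at the end of the row, turned like the others, knocking nothing over.

Things in the scene. Friction and masses are not known exactly. Their poses are not given: they have to be found in the camera images.
- rack: Fixed display rack: wooden board 190 x 420 x 8 mm, origin on the table under it (spans x -100 to +90, y -210 to +210 mm). Its y axis runs along the row of cartons and the level tube; the sleeve pulls out along +y. Tube centre line at x = +60, 55 mm up. The row of cartons (x = -45) fills y = -72 to +61 mm, between a fixed end stop 68 mm high and the sleeve's fence at the +y end.
- sleeve_grip (a point): Centre of the outer sleeve at its first hole; moves with the sleeve. Before sliding, the pin stands in this hole. Square aluminium tube 32 mm wide (x), 30 high, from 135 mm behind to 76 mm ahead (+y) of here; three 13 mm holes in its +x side 0, 50 and 100 mm behind here, a scribed line on top at each. Pinched here from above across its width, the pin is pressed flush and the sleeve held at once.
- fence (a point): Middle of the inner face of the fence, a 6 mm plywood plate at the sleeve's +y end, 70 mm ahead of sleeve_grip, across the tube and the row; from 11 to 66 mm above the table; moves with the sleeve.
- pin_tip (a point): Domed tip of the steel detent pin (10 mm in diameter) on the fixed inner tube; it points along the rack's +x, level, and stands 7 mm proud of the sleeve's side when sprung out. Moves only in and out.
- pin (a joint): How far the pin is pressed in: 0 = sprung out in a hole, 0.007 = flush with the sleeve's side, about 0.009 = under the sleeve's wall. Spring 3 to 7 N.
- sleeve (a joint): How far the sleeve is pulled out (m): 0 at the start (first hole), 0.05 = next hole, 0.10 = the one after (too far); stop at 0.105. Blocked within about 5 mm while the knob is locked. Keep the pinch and draw it along +y: the flush pin slips under the 2 mm wall by itself (up to 15 N, then 3 to 5 N), and springs out in the next hole, away from the fingers.
- knob_grip (a point): Centre of the lock knob between its tabs, on its vertical axis, 120 mm above the table (tabs 96 to 138 mm up), at rack x = +60, y = -165 mm. Its axes turn with it: tabs, 24 mm wide, face its +x and -x; 44 mm over both when out, 32 when pressed. Both must be fully pressed (4 to 7 N each) while turning. Lugs within 34 mm of the axis reach 96 mm up: keep fingertips above 97 mm. Arm along its +y.
- dog_tip (a point): Top of the outer end of the knob's steel arm, 95 mm from the knob axis, 86 mm above the table. With the knob locked it lies over the tube with its tooth between two ridges on the sleeve; unlocked it stands aside, towards the rack's +x.
- knob (a joint): Turn of the lock knob (rad), clockwise seen from above: 0 = locked (arm along the tube, start), 1.047 = fully unlocked (stop). It can be released only at either end, where the tabs spring back out and hold it with about 0.13 rad of play. Stiffness about 0.05 N m.
- tab0 (a joint): How far the tab on the knob's +x side is pressed in: 0 = sprung out, 0.006 = fully pressed.
- tab1 (a joint): The same for the tab on its -x side.
- spare_center (a point): Centre (half-way up) of the spare carton, which stands upright on the counter beside the rack (to the robot's left), 50 mm (its x) by 44 mm (its y) by 80 mm high (z). The same kind of carton as the three in the row. Grip it across its 50 mm.
- spare: The spare carton itself (about 0.12 kg); origin at the centre of its underside.
- bay (a point): Middle of the gap's floor (top of the board, 8 mm above the table) where the spare carton has to stand once the sleeve is one hole out; there the gap is 58 mm wide along y, between the last carton of the row and the fence. Fixed to the rack, axes as the rack: the carton's 50 mm lie along x, its 44 mm along y.
- row0: First carton of the row (at the fixed stop), 50 x 44 x 80 mm, loose; origin under its centre.
- row1: Second carton of the row, alike.
- row2: Third carton of the row, alike; the gap comes next to it.
- jar: Bystander: glass jar with steel lid, 54 mm in diameter, 85 mm high, near the spare carton; origin under its centre.
- tin: Bystander: tin can, 60 mm in diameter, 75 mm high, near the spare carton; origin under its centre.
There are look-alikes about, which are no part of the job. Leave any green, orange or pink look-alike of the spare alone.

How it is judged:
By the outcome, as a careful person would: the job done as asked, in the order asked, and still so for the second after the job is handed in, with the robot touching nothing.
It also fails if it takes over 72 s, if anything falls off the work surface, if the arm or the gripper's body presses on something with over 40 N, if the wrist force passes 120 N, or if a joint passes its speed limit or range.

## Working session

There is one attempt and no reset: what is moved stays moved. The work goes in short steps, Python scripts to look and compute and a tool call to move; the robot and the scene stay as the last step left them, time stands still between calls to the robot, and variables do not carry over. Pictures are saved under pics/ and viewed, about 8 in all and at most 12, crops included, and the job is handed in when it is done.

Besides the shell and the picture viewer there is one more tool, called after "Call:" by a JSON object that holds its "method" and its "body", one argument or row to a line. drive_tool: Moves the arm, as the interface text tells. Scaled input: -1 to 1 covers 0.12 m each way for a shift and 0.5 rad each way for a turn. Its arguments: {"type":"object","properties":{"series":{"type":"string"},"newtons":{"type":"number"}},"required":["series"]}

```bash
mkdir -p pics; ls; cat > h.py <<'E'
import numpy as np, cv2, sys
from rig import telemetry, eyes, ctrl, nets
def save(p,n): cv2.imwrite('pics/'+n,p['frame'][:,:,::-1])
E
python3 - <<'E'
from h import *
s=telemetry.sense();print(s['time_s'],s['eef_pos'],s['ee_rot'],s['grip_width'],ctrl.grip_depth)
ims=[]
for n in ['scene','side']:
    p=eyes.capture(n);ims.append(p['frame'])
    print(n,[k for k in p if k!='frame'],p['fx'],p['fy'],p['cx'],p['cy'],np.round(p['view'],4).tolist())
    for k in p:
        if 'dist' in k: print(k,p[k])
    for t in ['rack','sleeve_grip','fence','pin_tip','knob_grip','dog_tip','spare','row0','jar','tin']:
        print(t,[(np.round(d['rect']).astype(int).tolist(),round(d['confidence'],2)) for d in nets.spot_in(t,p)[:6]])
    save(p,n+'0.png')
E
```

```text
pics
0.0 [5.24699717e+02 5.36158440e-02 1.94043229e+02] [-5.32242526e-04  7.07091614e-01  7.07121663e-01 -3.47062869e-04] 0.998027815459924 18.700000000000003
scene ['fx', 'fy', 'cx', 'cy', 'view', 'shot'] 479.4609526955714 479.4609526955714 253.24621480291844 186.50679888236115 [[0.6622, 0.7491, 0.0162, -464.1972], [-0.5864, 0.5047, 0.6335, 184.6529], [0.4664, -0.4291, 0.7736, -1392.2364], [0.0, 0.0, 0.0, 1.0]]
rack [([89, 201, 292, 342], 0.72), ([187, 211, 211, 256], 0.33)]
sleeve_grip [([146, 219, 239, 314], 0.85), ([279, 146, 306, 180], 0.51)]
fence [([142, 215, 240, 313], 0.75), ([90, 202, 297, 344], 0.36)]
pin_tip []
knob_grip [([118, 283, 174, 314], 0.73), ([148, 213, 239, 313], 0.56)]
dog_tip [([114, 284, 178, 312], 0.75)]
spare [([343, 154, 371, 196], 0.94), ([373, 144, 402, 178], 0.86), ([325, 122, 346, 160], 0.77), ([307, 179, 336, 217], 0.73), ([357, 114, 383, 147], 0.59)]
row0 [([185, 214, 213, 255], 0.94), ([169, 220, 197, 261], 0.73), ([149, 228, 178, 270], 0.6)]
jar [([254, 120, 273, 158], 0.93), ([280, 146, 305, 181], 0.74)]
tin [([281, 146, 304, 180], 0.55)]
side ['fx', 'fy', 'cx', 'cy', 'view', 'shot'] 392.62366884609565 392.62366884609565 257.04393269080606 191.79740185661467 [[0.9532, -0.3023, -0.0097, -462.949], [0.1969, 0.5958, 0.7786, -294.3114], [-0.2296, -0.7441, 0.6274, -974.0774], [0.0, 0.0, 0.0, 1.0]]
rack []
sleeve_grip [([265, 236, 332, 295], 0.72)]
fence [([266, 233, 331, 294], 0.75)]
pin_tip []
knob_grip [([323, 275, 348, 312], 0.92), ([263, 236, 286, 269], 0.67), ([265, 235, 331, 294], 0.61)]
dog_tip [([323, 270, 351, 309], 0.61)]
spare [([268, 172, 289, 200], 0.97), ([224, 148, 242, 173], 0.78), ([229, 134, 240, 153], 0.47), ([192, 175, 211, 208], 0.43)]
row0 [([269, 264, 292, 282], 0.77), ([271, 248, 289, 263], 0.6), ([266, 234, 285, 259], 0.6)]
jar [([193, 178, 210, 206], 0.95), ([251, 211, 352, 354], 0.49)]
tin [([228, 173, 249, 202], 0.74)]
```

```bash
python3 - <<'E'
import cv2,numpy as np
a=cv2.imread('pics/scene0.png');b=cv2.imread('pics/side0.png')
A=cv2.resize(a[105:350,80:410],None,fx=2.4,fy=2.4,interpolation=cv2.INTER_CUBIC);cv2.imwrite('pics/a.png',A)
B=cv2.resize(b[120:360,170:400],None,fx=2.5,fy=2.5,interpolation=cv2.INTER_CUBIC);cv2.imwrite('pics/b.png',B);print(A.shape,B.shape)
E
```

```text
(588, 792, 3) (600, 575, 3)
```

View pics/a.png

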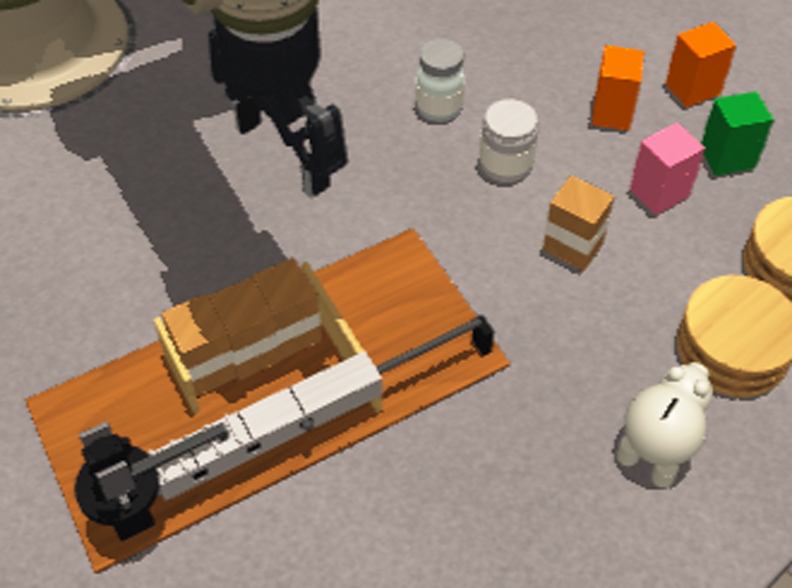

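View pics/b.png

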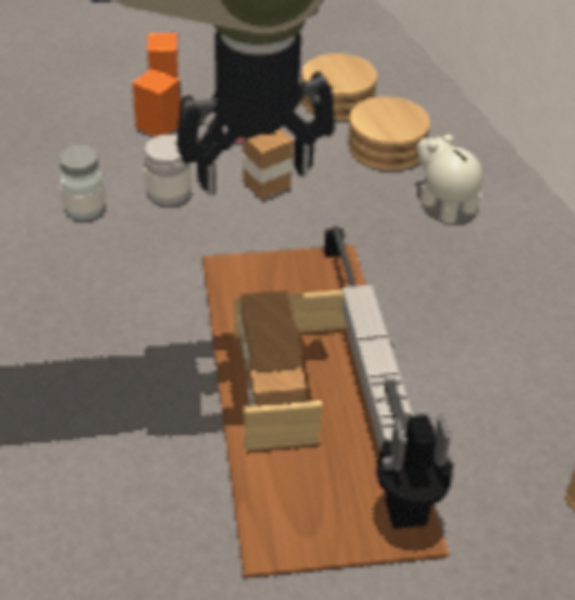

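The views show the rack with its knob at the lower left (scene crop a, 118,480) and the sleeve rod end at (482,335). Candidates for the spare are the brown, banded carton at (578,225), two orange ones at (618,88) and (702,62), pink at (667,170) and green at (737,133). The brown one matches the row, so I choose it. Next I fit poses.

```bash
cat >> h.py <<'E'
from scipy.optimize import least_squares
from scipy.spatial.transform import Rotation as R
def proj(p,X):
    X=np.atleast_2d(X).astype(float); V=np.asarray(p['view']); c=X@V[:3,:3].T+V[:3,3]
    return np.c_[p['cx']+p['fx']*c[:,0]/-c[:,2], p['cy']-p['fy']*c[:,1]/-c[:,2]]
def ray(p,uv,z):
    V=np.asarray(p['view']);Rm=V[:3,:3];o=-Rm.T@V[:3,3]
    d=Rm.T@np.array([(uv[0]-p['cx'])/p['fx'],-(uv[1]-p['cy'])/p['fy'],-1.]);return o+d*(z-o[2])/d[2]
def place(q,L):
    L=np.atleast_2d(L).astype(float);c,s=np.cos(q[2]),np.sin(q[2])
    return np.c_[q[0]+c*L[:,0]-s*L[:,1],q[1]+s*L[:,0]+c*L[:,1],L[:,2]]
def tool():
    s=telemetry.sense();return np.array(s['eef_pos']),R.from_quat(np.roll(s['ee_rot'],-1)),s
E
python3 - <<'E'
from h import *
P={n:eyes.capture(n) for n in ['scene','side']}
ca=np.array([[27,400],[412,230],[508,363],[97,572]])/2.4+[80,105]
cb=np.array([[245,575],[205,258],[355,247],[445,553]])/2.5+[170,120]
L=np.array([[-100,-210,8],[-100,210,8],[90,210,8],[90,-210,8]])
for p,c in((P['scene'],ca),(P['side'],cb)):
    print([ray(p,u,8).round().tolist() for u in c])
f=lambda q:np.r_[(proj(P['scene'],place(q,L))-ca).ravel(),(proj(P['side'],place(q,L))-cb).ravel()]
r=least_squares(f,[550,-200,0]);print(r.x,np.round(r.fun.reshape(-1,2),1).tolist())
q=r.x
for n,l in dict(knob=[60,-165,120],dog=[60,-70,86],fence=[-45,61,40]).items():
    print(n,place(q,l)[0].round(1),proj(P['scene'],place(q,l)).round(),proj(P['side'],place(q,l)).round())
# spare: bottom-centre guess
for n,rc in(('scene',[307,179,336,217]),('side',[268,172,289,200])):
    print(n,ray(P[n],[(rc[0]+rc[2])/2,(rc[1]+rc[3])/2],40).round())
print('dist',np.hypot(*place(q,[60,-165,120])[0][:2]))
w=eyes.capture('wrist');V=np.asarray(w['view']);print('wristcam',(-V[:3,:3].T@V[:3,3]).round(),w['fx'],V.round(3).tolist());save(w,'w0.png')
E
```

```text
[[434.0, -250.0, 8.0], [519.0, 155.0, 8.0], [701.0, 119.0, 8.0], [619.0, -288.0, 8.0]]
[[431.0, -254.0, 8.0], [518.0, 151.0, 8.0], [700.0, 112.0, 8.0], [611.0, -289.0, 8.0]]
[ 5.71627500e+02 -6.69307909e+01 -2.06599709e-01] [[-1.6, -0.6], [0.6, -1.3], [1.0, 0.1], [-1.9, 0.1], [-0.4, -0.6], [-1.0, -1.6], [-0.1, -1.9], [2.4, -0.1]]
knob [ 596.5 -240.7  120. ] [[124. 297.]] [[338. 296.]]
dog [ 616.  -147.8   86. ] [[172. 283.]] [[326. 272.]]
fence [540.1   2.   40. ] [[208. 232.]] [[276. 249.]]
scene [643. 275.  40.]
side [643. 261.  40.]
dist 643.2484757978772
wristcam [524.  76. 373.] 308.04020328388197 [[1.0, -0.001, -0.0, -523.614], [0.001, 0.955, -0.297, 37.993], [0.0, 0.297, 0.955, -378.99], [0.0, 0.0, 0.0, 1.0]]
```

Call:
{"method": "drive_tool", "body": {
  "series": "-0.5 0.15 -0.2 0 0 0.2 1;-1 0.3 -0.4 0 0 0.41 1;-1 0.3 -0.4 0 0 0.41 1;-1 0.3 -0.4 0 0 0.41 1;-1 0.3 -0.4 0 0 0.41 1"
}}

```text
time_s: 1.75
eef_pos: [560.9, -120.2, 242.3]
ee_rot: [-0.0, 0.776, 0.631, -0.0]
force: [0.0, 0.1, -0.3]
grip_width: 1.002
```

```bash
cat >> h.py <<'E'
def go(x,y,z,yaw):
    "yaw: world angle of jaw axis (tool y); prints shift/turn to it in move units"
    p,r,s=tool()
    Y=np.array([np.cos(yaw),np.sin(yaw),0]);cur=r.as_matrix()
    if cur[:,1]@Y<0: Y=-Y
    Z=np.array([0,0,-1.]);T=R.from_matrix(np.c_[np.cross(Y,Z),Y,Z])
    print('go',(r.inv().apply(np.array([x,y,z])-p)/120).round(3),((r.inv()*T).as_rotvec()/0.5).round(3))
def st():
    p,r,s=tool();Y=r.as_matrix()[:,1];print('t',round(s['time_s'],2),'tcp',p.round(1),'jawyaw',np.arctan2(Y[1],Y[0]).round(3),'z',r.as_matrix()[:,2].round(3),'F',np.round(s['force'],1),'M',np.round(s['wrist_torque'],2),'g',round(s['grip_width'],3),'q',np.round(s['joints'],2))
E
python3 -c "
from h import *
st();go(596.5,-240.7,215,-0.207)"
```

```text
t 1.75 tcp [ 560.9 -120.2  242.3] jawyaw -0.206 z [-0.  0. -1.] F [ 0.   0.1 -0.3] M [ 0.02 -0.04  0.04] g 1.002 q [-0.42  0.4   1.26  0.    1.49 -0.21]
go [-0.922  0.495  0.227] [-0.001 -0.001  0.002]
```

```bash
cat >> h.py <<'E'
def overlay(p,q,n,extra={},sc=1.5):
    im=cv2.resize(p['frame'][:,:,::-1],None,fx=sc,fy=sc,interpolation=cv2.INTER_CUBIC)
    pts={'b':[[-100,-210,8],[-100,210,8],[90,210,8],[90,-210,8]],'k':[[60,-165,120]],'kb':[[82,-165,120],[38,-165,120]],'d':[[60,-70,86]],'s':[[44,-135+15,70],[76,-120,70],[76,91,70],[44,91,70]]}
    pts.update(extra)
    for i,l in enumerate(pts.values()):
        X=place(q,l);V=np.asarray(p['view']);
        ok=(X@V[:3,:3].T+V[:3,3])[:,2]<-20
        uv=(proj(p,X)*sc)
        for j in range(len(uv)):
            if ok[j]: cv2.circle(im,tuple(int(v) for v in uv[j].clip(-5000,5000)),3,(0,255,0),1)
            if ok[j] and ok[j-1] and len(uv)>1: cv2.line(im,tuple(int(v) for v in uv[j].clip(-5000,5000)),tuple(int(v) for v in uv[j-1].clip(-5000,5000)),(255,255,0),1)
    cv2.imwrite('pics/'+n,im)
E
python3 -c "
from h import *
w=eyes.capture('wrist');np.savez('w1.npz',**w)
overlay(w,[571.6,-66.9,-.2066],'w1.png')"
```

```text
(no output)
```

View pics/w1.png

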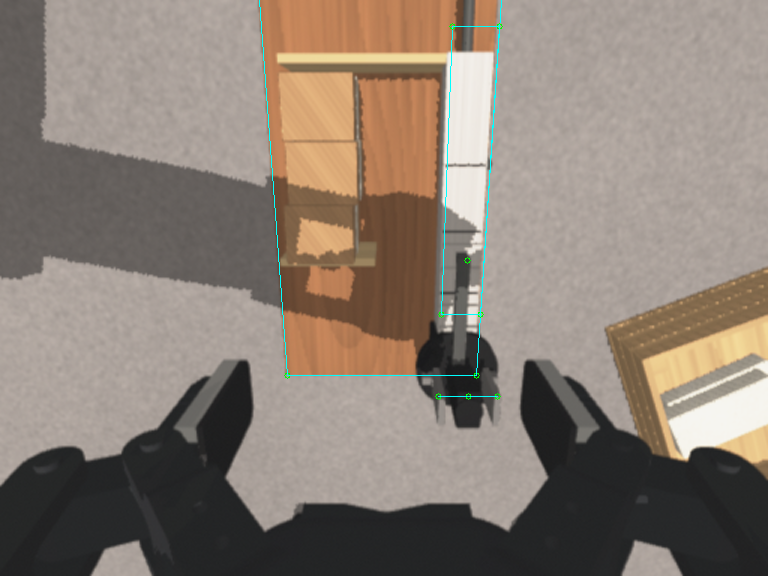

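The wrist view confirms the rack model to within about 2 mm: knob at (467,395), dog tip at (463,255), scribe and pin at (488,165). I'll refine with these points.

```bash
python3 - <<'E'
from h import *
w=dict(np.load('w1.npz'))
L=np.array([[44,67,70],[76,67,70],[44,-9,70],[76,-9,70],[60,-70,86]])
uv=np.array([[448,52],[494,52],[445.5,165],[487.5,165],[463,254]])/1.5
B=np.array([[-100,a,8] for a in np.linspace(-200,200,5)])
def f(q):
    e=(proj(w,place(q,L))-uv).ravel()
    b=proj(w,place(q,B)); x=(262+(b[:,1]*1.5-30)*22/300)/1.5
    return np.r_[e,(b[:,0]-x)]
r=least_squares(f,[571.6,-66.9,-.2066],loss='soft_l1');print(r.x,(f(r.x)*1.5).round(1))
q=r.x
print('knob',place(q,[60,-165,120]),proj(w,place(q,[[82,-165,138],[38,-165,138]]))*1.5)
print('err90',)
k=place(q,[60,-165,0])[0];go(k[0],k[1],200,q[2])
E
```

```text
[ 5.71960857e+02 -5.90500509e+01 -2.05719495e-01] [ 1.2  0.4  1.5  0.3 -0.4  0.4  0.9  0.3  3.2 -3.2 -1.2 -1.2 -1.1 -1.1
 -1.1]
knob [[ 596.99090967 -232.82719691  120.        ]] [[503.09369512 400.89464737]
 [440.13064411 400.93325137]]
err90
go [-0.864  0.488  0.35 ] [-0.002 -0.001  0.002]
```

Call:
{"method": "drive_tool", "body": {
  "series": "-0.4 0.24 0.1 0 0 0 1;-0.88 0.49 0.2 0 0 0 1;-0.88 0.49 0.2 0 0 0 1;-0.88 0.49 0.2 0 0 0 1;-0.88 0.49 0.2 0 0 0 1"
}}

```text
time_s: 2.3
eef_pos: [596.7, -233.5, 217.7]
ee_rot: [-0.001, 0.775, 0.631, -0.0]
force: [-1.1, 0.1, -0.2]
grip_width: 0.999
```

```bash
python3 -c "
from h import *
st()
w=eyes.capture('wrist');np.savez('w2.npz',**w)
print(nets.spot_in('knob_grip',w)[:2])
overlay(w,[571.96,-62,-.2057],'w2.png',{'t':[[82,-177,138],[82,-153,138],[38,-153,138],[38,-177,138]]})"
```

```text
t 2.3 tcp [ 596.7 -233.5  217.7] jawyaw -0.204 z [-0.002  0.001 -1.   ] F [-1.1  0.1 -0.2] M [0.05 0.   0.03] g 0.999 q [-0.56  0.57  1.06  0.    1.52 -0.35]
[{'rect': [225.2, 72.3, 288.2, 201.0], 'confidence': 0.84}]
```

View pics/w2.png

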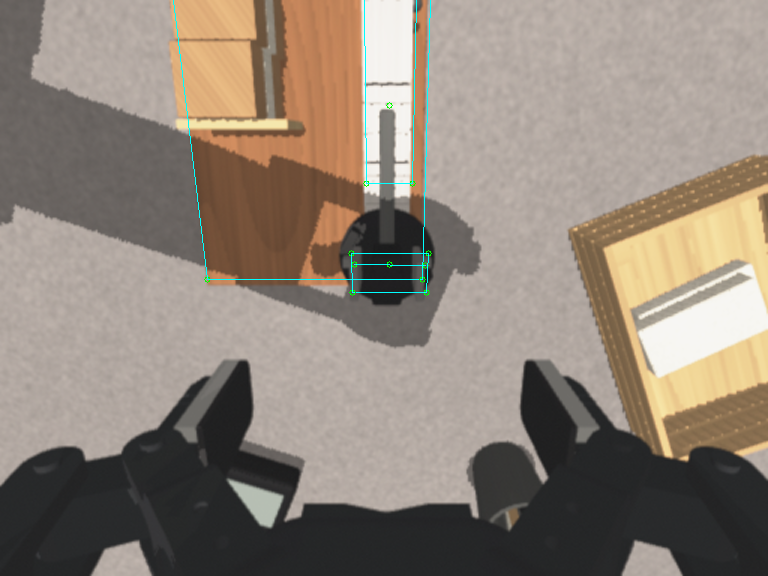

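```bash
python3 -c "
from h import *
w=dict(np.load('w2.npz'))
im=w['frame'][50:215,215:305,::-1]
im=np.clip(im.astype(float)*1.8+15,0,255).astype('uint8')
cv2.imwrite('pics/w2c.png',cv2.resize(im,None,fx=3.6*1,fy=3.6,interpolation=cv2.INTER_CUBIC))"
```

```text
(no output)
```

View pics/w2c.png

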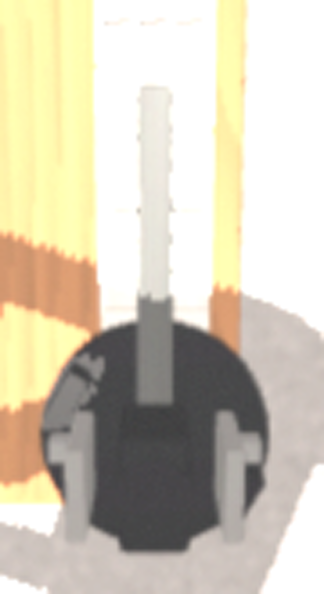

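```bash
python3 -c "
from h import *
w=dict(np.load('w2.npz'))
k=ray(w,[257.8,186.4],138);print(k)
d=ray(w,[215+154/3.6,50+88/3.6],86);print('dog',d,'axis from dog',d-95*np.array([-np.sin(-.2057),np.cos(-.2057),0]))
e=d-k;print(np.hypot(e[0],e[1]),np.arctan2(-e[0],e[1]))
go(k[0],k[1],104,-.2057)"
```

```text
[ 594.45385036 -239.18682538  138.        ]
dog [ 613.69095458 -146.11540565   86.        ] axis from dog [ 594.28697158 -239.11263918   86.        ]
95.03870448075716 -0.20382167570009785
go [-0.055 -0.009  0.955] [-0.001 -0.001  0.006]
```

Call:
{"method": "drive_tool", "body": {
  "series": "-0.055 -0.01 0.4 0 0 0 0.8;-0.055 -0.01 0.8 0 0 0 0.8;-0.055 -0.01 0.96 0 0 0 0.8;-0.055 -0.01 0.96 0 0 0 0.7;-0.055 -0.01 0.96 0 0 0 0.6;-0.055 -0.01 0.96 0 0 0 0.5",
  "newtons": 30
}}

```text
time_s: 3.0
eef_pos: [595.4, -239.2, 105.8]
ee_rot: [0.001, 0.775, 0.632, 0.001]
force: [0.2, 0.4, -0.0]
grip_width: 0.502
```

```bash
python3 -c "
from h import *
st();go(594.4,-239.1,103,-.2045)
w=eyes.capture('wrist');save(w,'w3.png')"
```

```text
t 3.0 tcp [ 595.4 -239.2  105.8] jawyaw -0.202 z [ 0.003 -0.001 -1.   ] F [ 0.2  0.4 -0. ] M [-0.02  0.01 -0.01] g 0.502 q [-0.56  0.64  1.23  0.    1.27 -0.36]
go [-0.001 -0.008  0.023] [0.006 0.002 0.005]
```

View pics/w3.png

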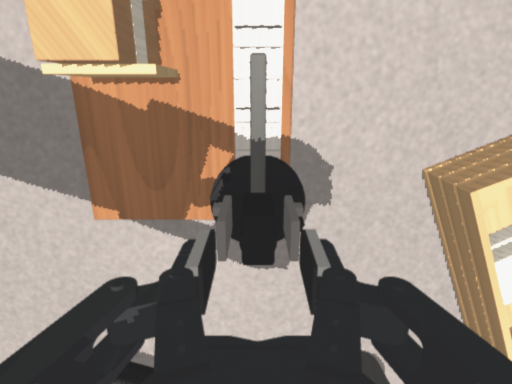

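Call:
{"method": "drive_tool", "body": {
  "series": "0 -0.01 0.02 0 0 0 0.45;0 -0.01 0.02 0 0 0 0.4;0 -0.01 0.02 0 0 0 0.34;0 -0.01 0.02 0 0 0 0.3;0 -0.01 0.02 0 0 0 0.3;0 -0.01 0.02 0 0 0 0.3",
  "newtons": 35
}}

```text
time_s: 3.65
eef_pos: [594.0, -239.1, 103.1]
ee_rot: [0.001, 0.775, 0.632, 0.001]
force: [0.1, 0.8, 0.6]
grip_width: 0.299
```

```bash
python3 -c "
from h import *
st()"
```

```text
t 3.65 tcp [ 594.  -239.1  103.1] jawyaw -0.202 z [ 0.003 -0.001 -1.   ] F [0.1 0.8 0.6] M [ 0.06 -0.04  0.01] g 0.299 q [-0.57  0.64  1.24  0.    1.26 -0.36]
```

```bash
python3 -c "
from h import *
w=eyes.capture('wrist');im=w['frame'][120:330,150:370,::-1]
im=np.clip(im.astype(float)*1.6+10,0,255).astype('uint8')
print(proj(w,[[594,-239.1,138],[594,-239.1,103]]))
cv2.imwrite('pics/w4.png',cv2.resize(im,None,fx=2.6,fy=2.6,interpolation=cv2.INTER_CUBIC))"
```

```text
[[260.00220517 241.82645413]
 [259.38615012 215.35600798]]
```

View pics/w4.png

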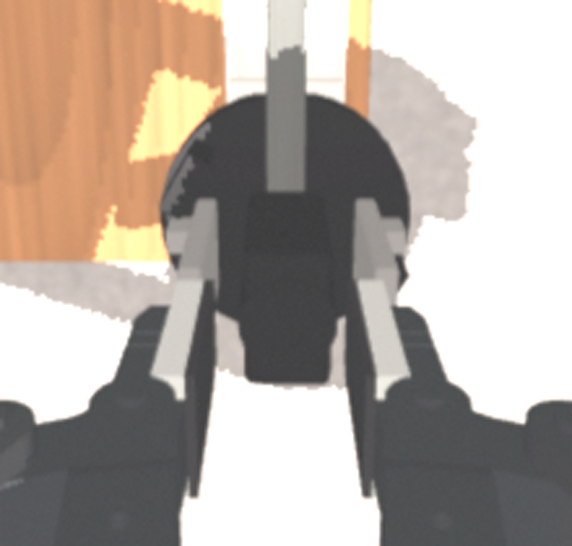

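```bash
python3 -c "
from h import *
p,r,s=tool()
w=eyes.capture('wrist')
for y in(-12.7,-16,-22):
  for x in(11,-11):
    for z in(0,-5,-13,-30,-40):
      u=proj(w,p+r.apply([x,y,z]))[0];print(y,x,z,u.round(),((u-[150,120])*2.6).round())
"
```

```text
-12.7 11 0 [239. 199.] [231. 205.]
-12.7 11 -5 [238. 202.] [230. 213.]
-12.7 11 -13 [238. 207.] [228. 225.]
-12.7 11 -30 [236. 218.] [223. 256.]
-12.7 11 -40 [234. 227.] [219. 277.]
-12.7 -11 0 [240. 231.] [233. 290.]
-12.7 -11 -5 [239. 235.] [232. 299.]
-12.7 -11 -13 [238. 241.] [230. 315.]
-12.7 -11 -30 [237. 256.] [225. 353.]
-12.7 -11 -40 [235. 266.] [222. 379.]
-16 11 0 [234. 199.] [217. 205.]
-16 11 -5 [233. 202.] [216. 213.]
-16 11 -13 [232. 207.] [213. 225.]
-16 11 -30 [229. 218.] [206. 256.]
-16 11 -40 [228. 227.] [202. 277.]
-16 -11 0 [234. 231.] [219. 290.]
-16 -11 -5 [234. 235.] [218. 299.]
-16 -11 -13 [233. 241.] [215. 315.]
-16 -11 -30 [230. 256.] [209. 353.]
-16 -11 -40 [229. 266.] [205. 379.]
-22 11 0 [224. 199.] [192. 205.]
-22 11 -5 [223. 202.] [190. 213.]
-22 11 -13 [221. 207.] [186. 225.]
-22 11 -30 [218. 218.] [176. 256.]
-22 11 -40 [215. 227.] [170. 277.]
-22 -11 0 [225. 231.] [195. 290.]
-22 -11 -5 [224. 235.] [193. 299.]
-22 -11 -13 [223. 241.] [189. 315.]
-22 -11 -30 [219. 256.] [180. 353.]
-22 -11 -40 [217. 266.] [175. 379.]
```

```bash
python3 -c "
from h import *
p=eyes.capture('side')
for z in(194,207,240): print(z,((proj(p,[[482,0,z],[567,0,z],[525,0,z]])-[170,120])*2.5).round().tolist())
q=eyes.capture('scene')
a=cv2.resize(p['frame'][225:325,300:400],None,fx=4,fy=4,interpolation=cv2.INTER_CUBIC)
b=cv2.resize(q['frame'][240:340,85:185],None,fx=4,fy=4,interpolation=cv2.INTER_CUBIC)
im=np.hstack([a,b])[:,:,::-1];im=np.clip(im.astype(float)*1.6+10,0,255).astype('uint8')
cv2.imwrite('pics/sc.png',im)
for c,o in((p,[300,225]),(q,[85,240])):
  print(((proj(c,[[594,-239,103],[594,-239,138]])-o)*4).round().tolist())
"
```

```text
194 [[212.0, 229.0], [293.0, 211.0], [254.0, 220.0]]
207 [[212.0, 219.0], [294.0, 201.0], [254.0, 210.0]]
240 [[211.0, 193.0], [295.0, 175.0], [254.0, 184.0]]
[[144.0, 301.0], [151.0, 261.0]]
[[163.0, 236.0], [149.0, 203.0]]
```

View pics/sc.png

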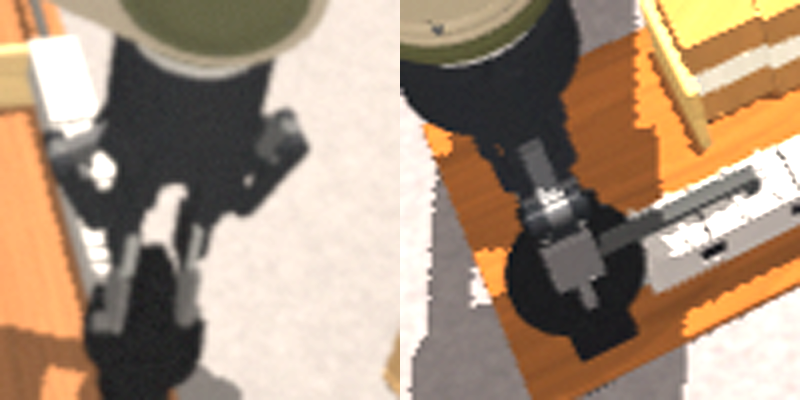

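Call:
{"method": "drive_tool", "body": {
  "series": "0 0 0 0 0 0 0.5;0 0 0 0 0 0 0.65;0 0 0.05 0 0 0 0.65;0 0 0.1 0 0 0 0.65;0 0 0.15 0 0 0 0.65;0 0 0.15 0 0 0 0.65"
}}

```text
time_s: 4.45
eef_pos: [593.6, -238.8, 83.8]
ee_rot: [0.0, 0.775, 0.632, 0.0]
force: [-0.7, -0.8, -0.8]
grip_width: 0.65
```

Call:
{"method": "drive_tool", "body": {
  "series": "0 0 0.03 0 0 0 0.65;0 0 0.06 0 0 0 0.65;0 0 0.09 0 0 0 0.65;0 0 0.11 0 0 0 0.65;0 0 0.11 0 0 0 0.65"
}}

```text
time_s: 4.95
eef_pos: [593.4, -238.7, 70.2]
ee_rot: [-0.0, 0.775, 0.632, 0.0]
force: [0.7, -0.4, -0.5]
grip_width: 0.652
```

```bash
python3 -c "
from h import *
st();go(594.4,-239.1,67,-.2045)
w=eyes.capture('wrist');im=w['frame'][120:330,150:370,::-1]
im=np.clip(im.astype(float)*1.6+10,0,255).astype('uint8')
cv2.imwrite('pics/w5.png',cv2.resize(im,None,fx=2.6,fy=2.6,interpolation=cv2.INTER_CUBIC))"
```

```text
t 4.95 tcp [ 593.4 -238.7   70.2] jawyaw -0.202 z [ 0.  0. -1.] F [ 0.7 -0.4 -0.5] M [-0.01 -0.02 -0.02] g 0.652 q [-0.57  0.67  1.27  0.    1.19 -0.36]
go [-0.002  0.009  0.027] [ 0.    -0.001  0.004]
```

Call:
{"method": "drive_tool", "body": {
  "series": "0 0.01 0.03 0 0 0 0.55;0 0.01 0.03 0 0 0 0.5;0 0.01 0.03 0 0 0 0.4;0 0.01 0.03 0 0 0 0.3;0 0.01 0.03 0 0 0 0.3;0 0.01 0.03 0 0 0 0.3;0 0.01 0.03 0 0 0 0.3",
  "newtons": 35
}}

```text
time_s: 5.7
eef_pos: [595.6, -239.3, 68.3]
ee_rot: [0.001, 0.775, 0.632, 0.001]
force: [0.9, 1.4, 8.1]
grip_width: 0.344
```

```bash
python3 -c "
from h import *
st()
w=eyes.capture('wrist');im=w['frame'][120:330,150:370,::-1]
im=np.clip(im.astype(float)*1.6+10,0,255).astype('uint8')
cv2.imwrite('pics/w5.png',cv2.resize(im,None,fx=2.6,fy=2.6,interpolation=cv2.INTER_CUBIC))"
```

```text
t 5.7 tcp [ 595.6 -239.3   68.3] jawyaw -0.202 z [ 0.003 -0.001 -1.   ] F [0.9 1.4 8.1] M [ 0.18 -0.15 -0.04] g 0.344 q [-0.56  0.68  1.27  0.    1.19 -0.36]
```

Call:
{"method": "drive_tool", "body": {
  "series": "0 0 0 0 0 0.15 0.25;0 0 0 0 0 0.3 0.25;0 0 0 0 0 0.45 0.25;0 0 0 0 0 0.6 0.25;0 0 0 0 0 0.75 0.25;0 0 0 0 0 0.9 0.25;0 0 0 0 0 1 0.25;0 0 0 0 0 1 0.25"
}}

```text
time_s: 6.55
eef_pos: [596.2, -239.6, 68.4]
ee_rot: [0.002, 0.907, 0.42, 0.002]
force: [5.0, -1.0, -1.7]
grip_width: 0.342
```

```bash
python3 -c "
from h import *
st();go(594.8,-239.2,68,-.204-.9)"
```

```text
t 6.55 tcp [ 596.2 -239.6   68.4] jawyaw -0.703 z [ 0.005 -0.002 -1.   ] F [ 5.  -1.  -1.7] M [-0.31 -0.82 -0.01] g 0.342 q [-0.56  0.68  1.27  0.    1.19  0.14]
go [-0.005 -0.011  0.004] [ 0.009 -0.005  0.802]
```

Call:
{"method": "drive_tool", "body": {
  "series": "-0.003 -0.006 0 0 0 0.15 0.25;-0.003 -0.006 0 0 0 0.3 0.25;-0.003 -0.006 0 0 0 0.45 0.25;-0.003 -0.006 0 0 0 0.6 0.25;-0.003 -0.006 0 0 0 0.75 0.25;-0.003 -0.006 0 0 0 0.9 0.25;-0.003 -0.006 0 0 0 1 0.25;-0.003 -0.006 0 0 0 1 0.25"
}}

```text
time_s: 7.35
eef_pos: [596.6, -240.2, 68.5]
ee_rot: [0.003, 0.983, 0.183, 0.004]
force: [8.4, -4.7, -3.7]
grip_width: 0.344
```

Call:
{"method": "drive_tool", "body": {
  "series": "0 0 0 0 0 0.06 0.25;0 0 0 0 0 0.12 0.25;0 0 0 0 0 0.15 0.25;0 0 0 0 0 0.15 0.25"
}}

```text
time_s: 7.75
eef_pos: [596.8, -240.4, 68.5]
ee_rot: [0.003, 0.989, 0.147, 0.004]
force: [4.2, -2.1, -1.5]
grip_width: 0.341
```

```bash
python3 -c "
from h import *
st()
w=eyes.capture('wrist');save(w,'w6.png')"
```

```text
t 7.75 tcp [ 596.8 -240.4   68.5] jawyaw -1.277 z [ 0.009 -0.004 -1.   ] F [ 4.2 -2.1 -1.5] M [-0.32 -0.61  0.56] g 0.341 q [-0.57  0.68  1.27  0.    1.18  0.71]
```

View pics/w6.png

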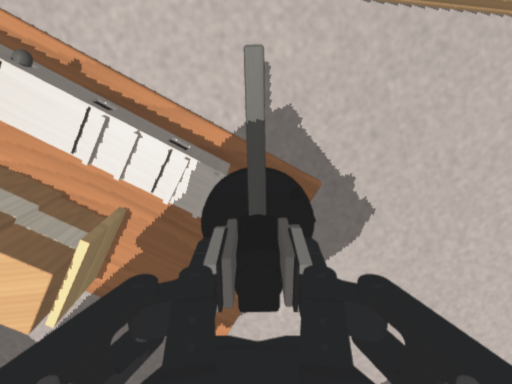

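```bash
python3 -c "
from h import *
w=eyes.capture('wrist')
d=ray(w,[254.5,46],86);e=d-[594.5,-239.2,86];print(d,np.hypot(e[0],e[1]),np.arctan2(-e[0],e[1])+.204)"
```

```text
[ 686.48487545 -211.214447     86.        ] 96.14784703005357 -1.071453436511993
```

Call:
{"method": "drive_tool", "body": {
  "series": "0 0 0 0 0 -0.03 0.4;0 0 0 0 0 -0.05 0.5;0 0 0 0 0 -0.05 0.6;0 0 0 0 0 -0.05 0.65;0 0 -0.1 0 0 -0.05 0.65;0 0 -0.3 0 0 -0.05 0.65;0 0 -0.6 0 0 -0.05 0.65;0 0 -0.6 0 0 -0.05 0.65"
}}

```text
time_s: 8.65
eef_pos: [598.1, -241.2, 146.9]
ee_rot: [0.006, 0.987, 0.159, 0.008]
force: [1.0, -0.6, 0.4]
grip_width: 0.651
```

```bash
python3 -c "
from h import *
st()
w=eyes.capture('wrist');save(w,'w7.png');np.savez('w7.npz',**w)
q=[569.2,-65.4,-.204]
g=place(q,[60,-9,0])[0];print(g)
go(g[0],g[1],140,-.204)
go(g[0],g[1],140,-.204-.5)
"
```

```text
t 8.65 tcp [ 598.1 -241.2  146.9] jawyaw -1.251 z [ 0.017 -0.01  -1.   ] F [ 1.  -0.6  0.4] M [ 0.03 -0.02 -0.03] g 0.651 q [-0.57  0.6   1.19  0.    1.33  0.69]
[626.13255175 -86.3686564    0.        ]
go [ 0.632 -1.146  0.028] [ 0.031 -0.007 -2.095]
go [ 0.632 -1.146  0.028] [ 0.028 -0.014 -1.095]
```

Call:
{"method": "drive_tool", "body": {
  "series": "0.15 -0.25 -0.1 0 0 -0.25 0.65;0.3 -0.5 -0.15 0 0 -0.5 0.65;0.5 -0.8 -0.15 0 0 -0.75 0.65;0.63 -1 -0.15 0 0 -1 0.65;0.63 -1 -0.15 0 0 -1 0.65;0.63 -1 -0.15 0 0 -1 0.65"
}}

```text
time_s: 9.3
eef_pos: [630.9, -102.7, 161.3]
ee_rot: [0.006, 0.917, 0.398, 0.004]
force: [-0.1, -0.8, 0.6]
grip_width: 0.642
```

```bash
python3 -c "
from h import *
st();go(626.1,-86.4,130,-.204)"
```

```text
t 9.3 tcp [ 630.9 -102.7  161.3] jawyaw -0.752 z [ 0.013 -0.008 -1.   ] F [-0.1 -0.8  0.6] M [0.03 0.09 0.02] g 0.642 q [-0.34  0.58  1.18 -0.    1.36  0.41]
go [ 0.071 -0.126  0.259] [ 0.03   0.002 -1.096]
```

Call:
{"method": "drive_tool", "body": {
  "series": "0.03 -0.06 0.05 0.01 0 -0.25 0.65;0.07 -0.12 0.15 0.03 0 -0.5 0.65;0.07 -0.12 0.15 0.03 0 -0.75 0.65;0.07 -0.12 0.15 0.03 0 -1 0.65;0.07 -0.12 0.15 0.03 0 -1 0.65;0.07 -0.12 0.15 0.03 0 -1 0.65"
}}

```text
time_s: 9.9
eef_pos: [626.1, -87.9, 143.0]
ee_rot: [-0.0, 0.792, 0.61, -0.0]
force: [-0.0, 0.9, 0.8]
grip_width: 0.652
```

```bash
python3 -c "
from h import *
st();go(626.1,-86.4,60,-.204)
w=eyes.capture('wrist');np.savez('w8.npz',**w)
q=[569.2,-65.4,-.204]
im=w['frame'][:,:,::-1].copy()
for l in [[60,-9,70],[76,-9,70],[44,-9,70],[76,67,70],[44,67,70],[-20,61,88]]:
  u=proj(w,place(q,l))[0];print(l,u.round(1));cv2.circle(im,tuple(int(round(v)) for v in u),2,(0,255,0),-1)
p,r,s=tool()
for y in(-27.3,27.3):
  for z in(-40,-45,-50):
    u=proj(w,p+r.apply([11,y,z]))[0];cv2.circle(im,tuple(int(round(v)) for v in u),2,(0,0,255),-1)
cv2.imwrite('pics/w8.png',cv2.resize(im,None,fx=1.5,fy=1.5))"
```

```text
t 9.9 tcp [626.1 -87.9 143. ] jawyaw -0.258 z [-0.001 -0.    -1.   ] F [-0.   0.9  0.8] M [ 0.02  0.03 -0.06] g 0.652 q [-0.32  0.59  1.22 -0.    1.34 -0.07]
go [ 0.013 -0.003  0.692] [-0.001  0.001 -0.107]
[60, -9, 70] [258.5 180.1]
[76, -9, 70] [277.3 179.1]
[44, -9, 70] [239.8 181.1]
[76, 67, 70] [273.9  85.3]
[44, 67, 70] [232.8  87.7]
[-20, 61, 88] [144.4 101.1]
```

View pics/w8.png

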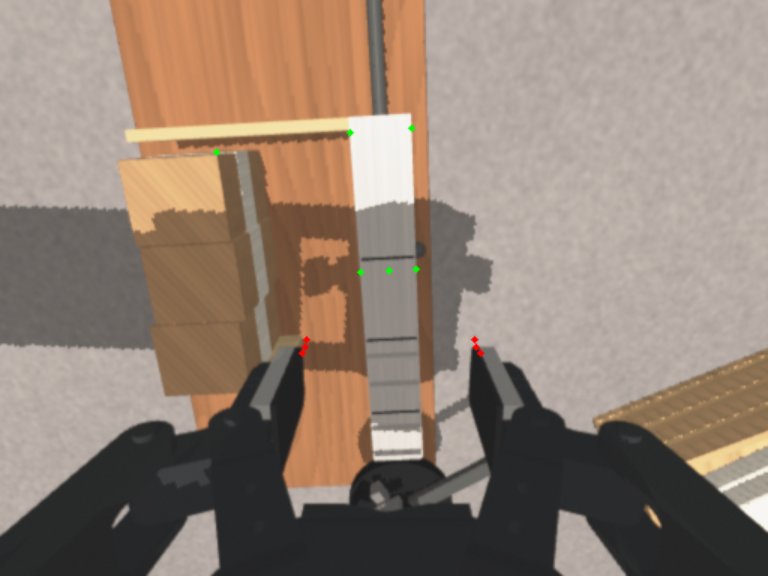

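The view shows the scribe at (388,258) and the pin at (419,250), 8 mm farther along +y than I assumed. That agrees with the 58 mm gap being 50 + 8. The visible fingertips are about 45 mm behind the reported TCP, so I correct for that.

```bash
python3 -c "
from h import *
w=dict(np.load('w8.npz'))
q=[569.2,-65.4,-.204]
print(ray(w,[388/1.5,258/1.5],70),place(q,[60,-1,70]))
g=ray(w,[388/1.5,258/1.5],70)
go(g[0],g[1],55,-.204)
go(g[0],g[1],0,-.204)"
```

```text
[628.05165212 -79.5187207   70.        ] [[627.75325573 -78.5345439   70.        ]]
go [ 0.07  -0.002  0.734] [-0.001  0.001 -0.106]
go [ 7.100e-02 -1.000e-03  1.192e+00] [-0.001  0.001 -0.106]
```

Call:
{"method": "drive_tool", "body": {
  "series": "0.07 0 0.2 0 0 -0.1 0.65;0.07 0 0.5 0 0 -0.1 0.65;0.07 0 0.73 0 0 -0.1 0.65;0.07 0 0.73 0 0 -0.1 0.65"
}}

```text
time_s: 10.35
eef_pos: [626.0, -79.3, 51.7]
ee_rot: [-0.003, 0.777, 0.629, -0.002]
force: [-0.1, 0.2, 0.8]
grip_width: 0.65
```

```bash
python3 -c "
from h import *
st();go(627.9,-79.,1,-.204)"
```

```text
t 10.35 tcp [626.  -79.3  51.7] jawyaw -0.209 z [-0.008  0.002 -1.   ] F [-0.1  0.2  0.8] M [-0.01  0.03  0.  ] g 0.65 q [-0.31  0.68  1.31 -0.    1.16 -0.1 ]
go [0.006 0.018 0.423] [-0.015 -0.    -0.011]
```

Call:
{"method": "drive_tool", "body": {
  "series": "0.006 0.018 0.15 -0.015 0 -0.01 0.65;0.006 0.018 0.3 -0.015 0 -0.01 0.65;0.006 0.018 0.42 -0.015 0 -0.01 0.65;0.006 0.018 0.42 -0.015 0 -0.01 0.65;0.006 0.018 0.42 -0.015 0 -0.01 0.6;0.006 0.018 0.42 -0.015 0 -0.01 0.5"
}}

```text
time_s: 10.95
eef_pos: [629.2, -79.4, 3.0]
ee_rot: [0.001, 0.776, 0.631, 0.001]
force: [4.0, -0.7, 0.1]
grip_width: 0.502
```

```bash
python3 -c "
from h import *
st();go(627.9,-79.,1,-.204)"
```

```text
t 10.95 tcp [629.2 -79.4   3. ] jawyaw -0.205 z [ 0.003 -0.001 -1.   ] F [ 4.  -0.7  0.1] M [-0.12 -0.61  0.03] g 0.502 q [-0.31  0.74  1.35  0.    1.05 -0.11]
go [ 0.001 -0.011  0.016] [ 0.007  0.    -0.002]
```

Call:
{"method": "drive_tool", "body": {
  "series": "0 -0.005 0.015 0 0 0 0.45;0 -0.005 0.015 0 0 0 0.4;0 -0.005 0.015 0 0 0 0.3;0 -0.005 0.015 0 0 0 0.25;0 -0.005 0.015 0 0 0 0.25;0 -0.005 0.015 0 0 0 0.25",
  "newtons": 60
}}

```text
time_s: 11.55
eef_pos: [629.0, -79.5, 2.8]
ee_rot: [0.002, 0.776, 0.631, 0.001]
force: [-0.8, 1.1, 10.2]
grip_width: 0.36
```

```bash
python3 -c "
from h import *
st();p,_,_=tool();d=np.array([np.sin(.204),np.cos(.204)])
print(p[:2]+50*d);go(*(p[:2]+50*d),p[2],-.204)"
```

```text
t 11.55 tcp [629.  -79.5   2.8] jawyaw -0.205 z [ 0.004 -0.001 -1.   ] F [-0.8  1.1 10.2] M [0.15 0.41 0.01] g 0.36 q [-0.31  0.74  1.35  0.    1.05 -0.11]
[639.08283676 -30.49798967]
go [ 0.417 -0.    -0.   ] [ 0.009  0.001 -0.002]
```

Call:
{"method": "drive_tool", "body": {
  "series": "0.03 0 0 0 0 0 0.25;0.06 0 0 0 0 0 0.25;0.1 0 0 0 0 0 0.25;0.14 0 0 0 0 0 0.25;0.18 0 0 0 0 0 0.25;0.22 0 0 0 0 0 0.25;0.26 0 0 0 0 0 0.25;0.3 0 0 0 0 0 0.25;0.34 0 0 0 0 0 0.25;0.37 0 0 0 0 0 0.25;0.39 0 0 0 0 0 0.25;0.405 0 0 0 0 0 0.25;0.41 0 0 0 0 0 0.25;0.41 0 0 0 0 0 0.25"
}}

```text
time_s: 12.95
eef_pos: [638.9, -31.2, 2.9]
ee_rot: [0.002, 0.776, 0.631, 0.001]
force: [0.3, -2.7, 3.0]
grip_width: 0.363
```

```bash
python3 -c "
from h import *
st();go(639.08,-30.5,3,-.204)"
```

```text
t 12.95 tcp [638.9 -31.2   2.9] jawyaw -0.205 z [ 0.004 -0.001 -1.   ] F [ 0.3 -2.7  3. ] M [-0.34  0.11  0.  ] g 0.363 q [-0.23  0.75  1.33 -0.    1.06 -0.03]
go [ 0.006  0.    -0.001] [ 0.009  0.001 -0.001]
```

Call:
{"method": "drive_tool", "body": {
  "series": "0.008 0 0 0 0 0 0.25;0.012 0 0 0 0 0 0.25;0.016 0 0 0 0 0 0.25;0.02 0 0 0 0 0 0.25;0.02 0 0 0 0 0 0.25"
}}

```text
time_s: 13.45
eef_pos: [639.4, -28.9, 2.8]
ee_rot: [0.002, 0.776, 0.631, 0.001]
force: [2.1, -3.4, 2.7]
grip_width: 0.364
```

```bash
python3 -c "
from h import *
st()"
```

```text
t 13.45 tcp [639.4 -28.9   2.8] jawyaw -0.205 z [ 0.004 -0.001 -1.   ] F [ 2.1 -3.4  2.7] M [-0.43  0.15  0.  ] g 0.364 q [-0.23  0.75  1.33 -0.    1.06 -0.02]
```

Call:
{"method": "drive_tool", "body": {
  "series": "0.006 0 0 0 0 0 0.25;0.012 0 0 0 0 0 0.25;0.012 0 0 0 0 0 0.25"
}}

```text
time_s: 13.75
eef_pos: [639.5, -28.4, 2.9]
ee_rot: [0.002, 0.776, 0.631, 0.001]
force: [-0.3, -8.2, 1.7]
grip_width: 0.362
```

```bash
python3 -c "
from h import *
st()"
```

```text
t 13.75 tcp [639.5 -28.4   2.9] jawyaw -0.205 z [ 0.004 -0.003 -1.   ] F [-0.3 -8.2  1.7] M [-1.07  0.26  0.01] g 0.362 q [-0.23  0.75  1.33 -0.    1.06 -0.02]
```

Call:
{"method": "drive_tool", "body": {
  "series": "-0.008 0 0 0 0 0 0.25;-0.015 0 0 0 0 0 0.25;-0.015 0 0 0 0 0 0.4;-0.015 0 0 0 0 0 0.55;-0.015 0 0 0 0 0 0.65;-0.015 0 -0.2 0 0 0 0.65;-0.015 0 -0.6 0 0 0 0.65;-0.015 0 -1 0 0 0 0.65;-0.015 0 -1 0 0 0 0.65",
  "newtons": 35
}}

```text
time_s: 14.65
eef_pos: [641.6, -30.3, 130.1]
ee_rot: [0.007, 0.776, 0.631, 0.004]
force: [-0.3, -0.1, 0.0]
grip_width: 0.652
```

Call:
{"method": "drive_tool", "body": {
  "series": "-0.3 -0.07 -0.2 0 0 0 0.65;-0.7 -0.14 -0.3 0 0 0 0.65;-1 -0.14 -0.3 0 0 0 0.65;-1 -0.14 -0.3 0 0 0 0.65;-1 -0.14 -0.3 0 0 0 0.65"
}}

```text
time_s: 15.15
eef_pos: [600.0, -144.4, 165.5]
ee_rot: [0.006, 0.776, 0.631, 0.004]
force: [-0.2, -0.7, 0.2]
grip_width: 0.649
```

```bash
python3 -c "
from h import *
st()
w=eyes.capture('wrist');np.savez('w9.npz',**w)
q=[569.2,-65.4,-.204]
im=w['frame'][:,:,::-1].copy()
for l in [[60,49,70],[76,49,70],[44,49,70],[86,-1,55],[-45,61,88],[-45,119,66],[60,-165,138]]:
  u=proj(w,place(q,l))[0];print(l,u.round(1));cv2.circle(im,tuple(int(round(v)) for v in u),2,(0,255,0),-1)
cv2.imwrite('pics/w9.png',cv2.resize(im,None,fx=1.5,fy=1.5))
go(594.5,-239.2,130,-.204-.5)"
```

```text
t 15.15 tcp [ 600.  -144.4  165.5] jawyaw -0.206 z [ 0.015 -0.005 -1.   ] F [-0.2 -0.7  0.2] M [-0.03 -0.02  0.01] g 0.649 q [-0.43  0.53  1.26  0.    1.34 -0.22]
[60, 49, 70] [274.  31.]
[76, 49, 70] [293.8  31. ]
[44, 49, 70] [254.1  31. ]
[86, -1, 55] [300.9  95.1]
[-45, 61, 88] [133.    8.6]
[-45, 119, 66] [134.3 -71.5]
[60, -165, 138] [276.1 309.9]
go [-0.79   0.111  0.299] [ 0.031 -0.005  0.999]
```

View pics/w9.png

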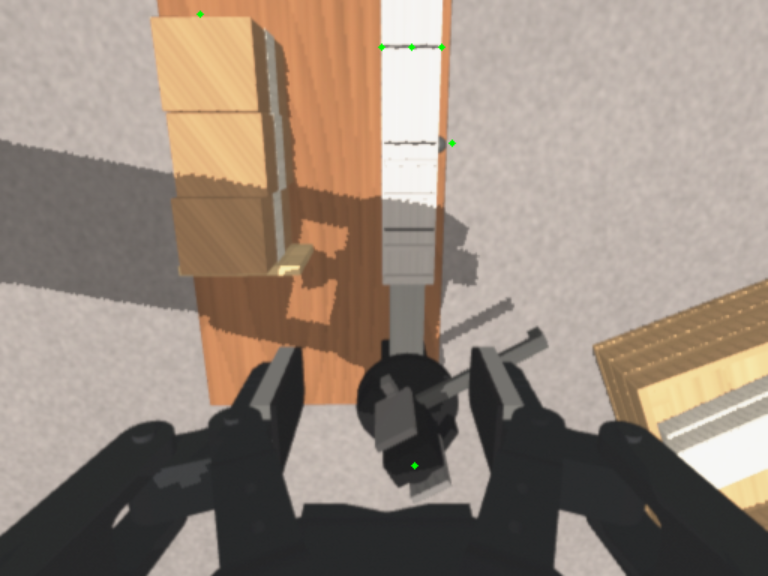

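The scribe falls on the model points at (411,47) and the pin stands out at the second line (443,143), so the sleeve is exactly one hole out. Next, back to the knob.

Call:
{"method": "drive_tool", "body": {
  "series": "-0.3 0.05 0 0 0 0.25 0.65;-0.6 0.1 0.1 0.02 0 0.5 0.65;-0.79 0.11 0.15 0.03 0 0.75 0.65;-0.79 0.11 0.15 0.03 0 1 0.65;-0.79 0.11 0.15 0.03 0 1 0.65"
}}

```text
time_s: 15.7
eef_pos: [594.4, -238.2, 147.1]
ee_rot: [-0.001, 0.908, 0.42, 0.001]
force: [0.2, 0.2, 0.3]
grip_width: 0.649
```

```bash
python3 -c "
from h import *
st();go(595,-239.3,115,-1.251)"
```

```text
t 15.7 tcp [ 594.4 -238.2  147.1] jawyaw -0.705 z [ 0.     0.003 -1.   ] F [0.2 0.2 0.3] M [ 0.   -0.03  0.07] g 0.649 q [-0.56  0.61  1.18  0.    1.36  0.14]
go [-0.004  0.01   0.267] [-0.004 -0.004  1.092]
```

Call:
{"method": "drive_tool", "body": {
  "series": "0 0.01 0.1 0 0 0.25 0.65;0 0.01 0.2 0 0 0.5 0.65;0 0.01 0.25 0 0 0.75 0.65;0 0.01 0.25 0 0 1 0.65;0 0.01 0.25 0 0 1 0.65"
}}

```text
time_s: 16.2
eef_pos: [595.8, -237.4, 117.0]
ee_rot: [-0.001, 0.983, 0.184, 0.0]
force: [-0.4, -0.3, -0.5]
grip_width: 0.655
```

```bash
python3 -c "
from h import *
st();go(595,-239.3,68,-1.251)
w=eyes.capture('wrist');save(w,'w10.png');print([( d['rect'],d['confidence']) for d in nets.spot_in('knob_grip',w)],proj(w,[[595,-239.3,138],[595,-239.3,86]]))"
```

```text
t 16.2 tcp [ 595.8 -237.4  117. ] jawyaw -1.201 z [ 0.     0.003 -1.   ] F [-0.4 -0.3 -0.5] M [ 0.03 -0.04 -0.02] g 0.655 q [-0.56  0.63  1.22  0.    1.29  0.64]
go [-0.013  0.014  0.408] [-0.005 -0.002  0.1  ]
[([217.9, 53.3, 304.9, 256.0], 0.75)] [[260.89996284 230.89118396]
 [260.28600768 199.36224845]]
```

Call:
{"method": "drive_tool", "body": {
  "series": "-0.013 0.014 0.12 0 0 0.1 0.65;-0.013 0.014 0.25 0 0 0.1 0.65;-0.013 0.014 0.36 0 0 0.1 0.65;-0.013 0.014 0.405 0 0 0.1 0.65;-0.013 0.014 0.405 0 0 0.1 0.6;-0.013 0.014 0.405 0 0 0.1 0.5;-0.013 0.014 0.405 0 0 0.1 0.4;-0.013 0.014 0.405 0 0 0.1 0.25;-0.013 0.014 0.405 0 0 0.1 0.25;-0.013 0.014 0.405 0 0 0.1 0.25",
  "newtons": 35
}}

```text
time_s: 17.3
eef_pos: [595.6, -240.6, 70.9]
ee_rot: [-0.0, 0.987, 0.161, 0.002]
force: [-3.0, -0.5, 10.1]
grip_width: 0.346
```

```bash
python3 -c "
from h import *
st();go(595,-239.3,68,-.704)"
```

```text
t 17.3 tcp [ 595.6 -240.6   70.9] jawyaw -1.248 z [ 0.003  0.001 -1.   ] F [-3.  -0.5 10.1] M [-0.01  0.46 -0.01] g 0.346 q [-0.57  0.68  1.27  0.    1.2   0.68]
go [-0.002 -0.012  0.024] [ 0.003 -0.006 -1.088]
```

Call:
{"method": "drive_tool", "body": {
  "series": "0 0 0 0 0 -0.15 0.25;0 0 0 0 0 -0.3 0.25;0 0 0 0 0 -0.45 0.25;0 0 0 0 0 -0.6 0.25;0 0 0 0 0 -0.75 0.25;0 0 0 0 0 -0.9 0.25;0 0 0 0 0 -1 0.25;0 0 0 0 0 -1 0.25"
}}

```text
time_s: 18.1
eef_pos: [595.5, -240.5, 71.1]
ee_rot: [0.0, 0.916, 0.4, 0.001]
force: [-0.9, 0.8, -0.5]
grip_width: 0.342
```

Call:
{"method": "drive_tool", "body": {
  "series": "0 -0.005 0 0 0 -0.15 0.25;0 -0.005 0 0 0 -0.3 0.25;0 -0.005 0 0 0 -0.45 0.25;0 -0.005 0 0 0 -0.6 0.25;0 -0.005 0 0 0 -0.75 0.25;0 -0.005 0 0 0 -0.9 0.25;0 -0.005 0 0 0 -1 0.25;0 -0.005 0 0 0 -1 0.25"
}}

```text
time_s: 18.9
eef_pos: [595.3, -240.4, 71.2]
ee_rot: [0.001, 0.789, 0.614, 0.002]
force: [2.4, -2.0, -3.1]
grip_width: 0.342
```

```bash
python3 -c "
from h import *
st();go(595,-239.3,68,-.204)
w=eyes.capture('wrist');d=nets.spot_in('dog_tip',w);print(d[:2],proj(w,[[613.7,-146,86]]))"
```

```text
t 18.9 tcp [ 595.3 -240.4   71.2] jawyaw -0.248 z [ 0.004  0.    -1.   ] F [ 2.4 -2.  -3.1] M [-0.35 -0.33  0.09] g 0.342 q [-0.57  0.67  1.27  0.    1.2  -0.32]
go [ 0.008 -0.005  0.027] [ 0.007 -0.002 -0.088]
[{'rect': [216.9, 41.6, 298.6, 306.4], 'confidence': 0.57}, {'rect': [278.4, 212.7, 303.7, 301.7], 'confidence': 0.42}] [[249.08612677  45.08518889]]
```

Call:
{"method": "drive_tool", "body": {
  "series": "0.005 0 0 0 0 -0.06 0.25;0.005 0 0 0 0 -0.1 0.25;0.005 0 0 0 0 -0.13 0.25;0.005 0 0 0 0 -0.13 0.25"
}}

```text
time_s: 19.4
eef_pos: [595.3, -240.3, 71.2]
ee_rot: [0.001, 0.769, 0.639, 0.001]
force: [0.3, -5.3, -3.5]
grip_width: 0.336
```

```bash
python3 -c "
from h import *
st()"
```

```text
t 19.4 tcp [ 595.3 -240.3   71.2] jawyaw -0.184 z [ 0.004 -0.    -1.   ] F [ 0.3 -5.3 -3.5] M [-0.83 -0.07 -0.4 ] g 0.336 q [-0.57  0.67  1.27  0.    1.2  -0.38]
```

Call:
{"method": "drive_tool", "body": {
  "series": "0 0 0 0 0 0.03 0.4;0 0 0 0 0 0.04 0.5;0 0 0 0 0 0.04 0.6;0 0 0 0 0 0.04 0.65;0 0 -0.1 0 0 0.04 0.65;0 0 -0.4 0 0 0.04 0.65;0 0 -0.8 0 0 0.04 0.65;0 0 -1 0 0 0.04 0.65;0 0 -1 0 0 0.04 0.65"
}}

```text
time_s: 20.3
eef_pos: [596.4, -240.9, 196.9]
ee_rot: [0.006, 0.775, 0.631, 0.003]
force: [-0.4, 0.3, 1.1]
grip_width: 0.652
```

```bash
python3 -c "
from h import *
st()
w=eyes.capture('wrist');np.savez('w11.npz',**w)
q=[569.2,-65.4,-.204]
g=w['frame'].astype(int)
print(proj(w,place(q,[[60,-70,86],[82,-165,138],[38,-165,138],[78,-165,138],[42,-165,138]])).round(1))
for r in (185,190,195,200): print(r,g[r,205:310].sum(1).tolist()[::1])
u=proj(w,place(q,[60,-75,86]))[0].round().astype(int);print(u,g[u[1],u[0]-25:u[0]+25].sum(1).tolist())
"
```

```text
t 20.3 tcp [ 596.4 -240.9  196.9] jawyaw -0.204 z [ 0.011 -0.005 -1.   ] F [-0.4  0.3  1.1] M [-0.    0.02  0.03] g 0.652 q [-0.57  0.57  1.11  0.    1.45 -0.36]
[[254.8  63.9]
 [282.7 185. ]
 [228.2 185.3]
 [277.7 185. ]
 [233.2 185.2]]
185 [428, 406, 347, 282, 280, 268, 267, 273, 276, 271, 266, 289, 359, 372, 368, 363, 380, 430, 432, 440, 413, 253, 147, 202, 273, 280, 283, 280, 272, 242, 228, 210, 150, 105, 104, 102, 100, 101, 102, 100, 100, 103, 101, 101, 98, 102, 103, 101, 102, 101, 101, 101, 100, 97, 104, 102, 100, 99, 101, 98, 99, 97, 99, 100, 98, 99, 103, 122, 177, 222, 229, 241, 276, 280, 281, 281, 268, 206, 118, 99, 121, 190, 280, 315, 319, 316, 316, 314, 316, 315, 315, 327, 399, 528, 540, 533, 533, 541, 544, 538, 524, 485, 392, 455, 468]
190 [507, 532, 538, 534, 531, 533, 541, 552, 551, 546, 543, 542, 541, 538, 540, 544, 546, 538, 529, 499, 403, 318, 305, 287, 277, 279, 281, 277, 272, 246, 217, 171, 108, 97, 99, 101, 97, 99, 100, 97, 99, 99, 97, 99, 98, 101, 99, 97, 100, 98, 97, 95, 99, 96, 97, 100, 96, 94, 99, 100, 100, 100, 97, 99, 97, 96, 101, 96, 123, 177, 225, 247, 274
[... 745 characters left out ...]
 453, 477, 339, 314, 319, 326, 332, 331, 321, 295, 289, 288, 287, 286, 291, 314, 318, 318, 317, 318, 318, 317, 315, 299, 229, 118, 98, 100, 98, 99, 100, 99, 100, 102, 95, 99, 98, 100, 100, 97, 99, 96, 96, 100, 100, 136, 235, 309, 315, 314, 316, 318, 314, 313, 312, 313, 305, 296, 295, 298, 295, 294, 303, 311, 312, 313, 315, 317, 320, 333, 401, 525, 540, 546, 548, 548, 548, 548, 545, 540, 534, 534, 539, 540, 540, 538, 535, 538, 541, 540]
[255  70] [454, 445, 437, 438, 434, 430, 453, 586, 730, 733, 731, 730, 728, 731, 731, 733, 733, 732, 713, 426, 375, 382, 384, 384, 384, 388, 391, 390, 387, 402, 554, 726, 732, 732, 732, 734, 734, 734, 733, 731, 731, 717, 539, 417, 422, 437, 443, 443, 439, 429]
```

Call:
{"method": "drive_tool", "body": {
  "series": "0.4 -0.05 0 0 0 0 0.8;0.8 -0.1 0 0 0 0 1;1 -0.11 0 0 0 0 1;1 -0.11 0 0 0 0 1"
}}

```text
time_s: 20.75
eef_pos: [606.8, -116.9, 193.0]
ee_rot: [0.002, 0.774, 0.633, 0.002]
force: [0.7, -1.1, 0.8]
grip_width: 0.999
```

Call:
{"method": "drive_tool", "body": {
  "series": "0.4 -0.05 0 0 0 0 1;0.8 -0.1 0 0 0 0 1;1 -0.11 0 0 0 0 1;1 -0.11 0 0 0 0 1"
}}

```text
time_s: 21.15
eef_pos: [617.6, 5.5, 192.2]
ee_rot: [0.002, 0.773, 0.634, 0.002]
force: [0.5, 0.3, 0.5]
grip_width: 1.002
```

Call:
{"method": "drive_tool", "body": {
  "series": "0.4 -0.05 0 0 0 0 1;0.8 -0.1 0 0 0 0 1;1 -0.11 0 0 0 0 1;1 -0.11 0 0 0 0 1"
}}

```text
time_s: 21.55
eef_pos: [628.1, 127.0, 191.3]
ee_rot: [0.001, 0.772, 0.635, 0.001]
force: [0.0, -1.2, -0.1]
grip_width: 0.997
```

```bash
python3 -c "
from h import *
st();go(643,266,190,-.204);w=eyes.capture('wrist')
for t in('spare','jar','tin'):
  for d in nets.spot_in(t,w)[:6]:
    r=d['rect'];print(t,np.round(r),round(d['confidence'],2),ray(w,[(r[0]+r[2])/2,(r[1]+r[3])/2],40).round())
    c=w['frame'][int((r[1]+r[3])/2),int((r[0]+r[2])/2)];print(c)
"
```

```text
t 21.55 tcp [628.1 127.  191.3] jawyaw -0.195 z [ 0.003 -0.001 -1.   ] F [ 0.  -1.2 -0.1] M [-0.03  0.01 -0.02] g 0.997 q [ 0.02  0.58  1.11 -0.    1.45  0.21]
go [ 1.16  -0.102  0.01 ] [ 0.007 -0.     0.019]
jar [ 2.  4. 41. 65.] 0.82 [427. 295.  40.]
[133 127 116]
tin [ 50.   0. 146.  46.] 0.71 [503. 291.  40.]
[236 231 224]
```

Call:
{"method": "drive_tool", "body": {
  "series": "0.4 -0.05 0 0 0 0 1;0.8 -0.1 0 0 0 0 1;1 -0.1 0 0 0 0 1;1 -0.1 0 0 0 0 1"
}}

```text
time_s: 22.15
eef_pos: [640.3, 245.1, 191.1]
ee_rot: [0.002, 0.773, 0.634, 0.001]
force: [0.2, -0.6, 0.1]
grip_width: 1.003
```

```bash
python3 -c "
from h import *
st();w=eyes.capture('wrist');np.savez('w12.npz',**w)
for t in('spare','jar','tin'):
  for d in nets.spot_in(t,w)[:6]:
    r=d['rect'];print(t,np.round(r),round(d['confidence'],2),ray(w,[(r[0]+r[2])/2,(r[1]+r[3])/2],60).round())
im=cv2.resize(w['frame'][:,:,::-1],None,fx=1.5,fy=1.5,interpolation=cv2.INTER_CUBIC);cv2.imwrite('pics/w12.png',im)
"
```

```text
t 22.15 tcp [640.3 245.1 191.1] jawyaw -0.197 z [ 0.004 -0.001 -1.   ] F [ 0.2 -0.6  0.1] M [-0.    0.01  0.05] g 1.003 q [ 0.2   0.69  0.93 -0.    1.52  0.39]
spare [217. 108. 284. 176.] 0.95 [638. 271.  60.]
spare [208.   0. 261.  45.] 0.92 [646. 380.  60.]
spare [ 91.   0. 145.  21.] 0.61 [545. 410.  60.]
jar [  2. 123.  70. 187.] 0.87 [421. 301.  60.]
tin [ 88. 104. 164. 167.] 0.66 [516. 302.  60.]
```

View pics/w12.png

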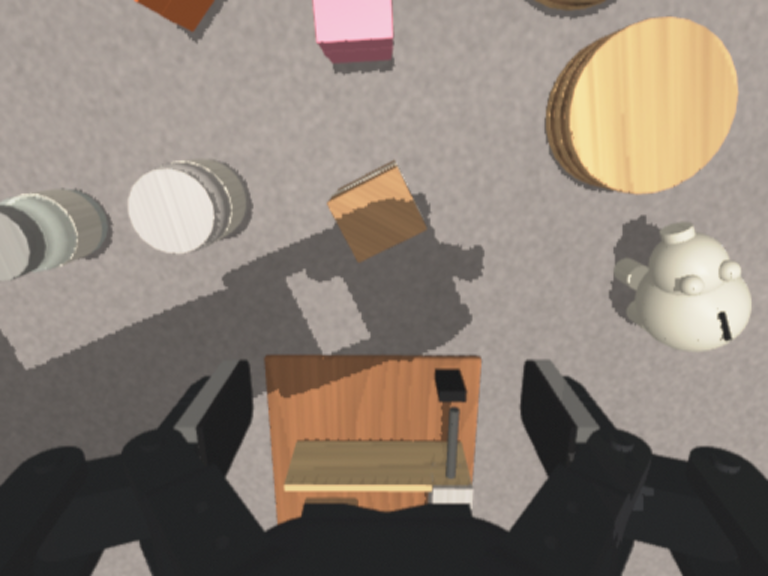

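```bash
python3 -c "
from h import *
w=dict(np.load('w12.npz'))
C=np.array([ray(w,np.array(u)/1.5,80) for u in [(331,208),(400,168),(427,229),(361,261)]]);print(C.round(1),C.mean(0))
for i in range(4):
  e=C[(i+1)%4]-C[i];print(i,np.hypot(e[0],e[1]).round(1),np.arctan2(e[1],e[0]).round(3))
# segment carton top by saturation in crop
g=w['frame'][95:185,205:300];h=cv2.cvtColor(g,cv2.COLOR_RGB2HSV)
m=((h[...,1]>75)&(h[...,0]<25)).astype('uint8')
n,l,s,c=cv2.connectedComponentsWithStats(m);k=1+s[1:,4].argmax()
pts=np.argwhere(l==k)[:,::-1]+[205,95]
print(s[k]);P=np.array([ray(w,p,80)[:2] for p in pts]).astype('float32');print(cv2.minAreaRect(P))
"
```

```text
[[611.7 282.5  80. ]
 [658.7 298.   80. ]
 [668.4 257.5  80. ]
 [622.8 245.2  80. ]] [640.36880549 270.78477495  80.        ]
0 49.5 0.318
1 41.7 -1.336
2 47.3 -2.878
3 39.0 1.86
[  13   16   66   64 2470]
((638.649169921875, 272.8644104003906), (49.759708404541016, 44.84988784790039), 14.852310180664062)
```

The last view shows the brown spare at (378,215), jar at (0-110,235), tin at (190,207) and the pink look-alike at (353,20). The size check gives 49.8 x 44.9 mm, so the spare sits at yaw about 0.26.

```bash
python3 -c "
from h import *
go(639.2,272,100,.262)"
```

```text
go [ 0.245 -0.064  0.765] [ 0.008  0.003 -0.926]
```

Call:
{"method": "drive_tool", "body": {
  "series": "0.12 -0.03 0 0 0 -0.25 1;0.245 -0.064 0.2 0 0 -0.5 1;0.245 -0.064 0.5 0 0 -0.75 1;0.245 -0.064 0.75 0 0 -0.92 1;0.245 -0.064 0.75 0 0 -0.92 1"
}}

```text
time_s: 22.85
eef_pos: [637.4, 269.9, 97.5]
ee_rot: [-0.0, 0.61, 0.792, -0.003]
force: [-0.3, -1.0, -0.2]
grip_width: 1.0
```

```bash
python3 -c "
from h import *
st();go(639.2,272,-6,.262)
w=eyes.capture('wrist')
g=w['frame'];h=cv2.cvtColor(g,cv2.COLOR_RGB2HSV)
m=((h[...,1]>75)&(h[...,0]<25)).astype('uint8')
m[:, :170]=0;m[:,350:]=0
n,l,s,c=cv2.connectedComponentsWithStats(m)
for k in range(1,n):
  if s[k,4]>300:
    P=np.array([ray(w,p,80)[:2] for p in np.argwhere(l==k)[:,::-1]]).astype('float32');print(s[k],cv2.minAreaRect(P))
u=proj(w,[[639.2,272,80]]);print(u)
cv2.imwrite('pics/w13.png',g[:,:,::-1])"
```

```text
t 22.85 tcp [637.4 269.9  97.5] jawyaw 0.258 z [-0.004 -0.004 -1.   ] F [-0.3 -1.  -0.2] M [-0.01 -0.01 -0.02] g 1.0 q [ 0.23  0.77  1.03 -0.    1.35 -0.02]
go [0.015 0.023 0.863] [-0.009  0.005 -0.009]
[233 150  57   6 331] ((628.8900756835938, 306.00506591796875), (36.215816497802734, 3.2739498615264893), 14.77249813079834)
[ 225  163   75   70 5041] ((637.5729370117188, 275.4968566894531), (49.39986801147461, 49.54526901245117), 14.77992057800293)
[ 170  273  109   81 4489] ((625.451904296875, 160.34568786621094), (67.34989166259766, 91.55392456054688), 78.22443389892578)
[[262.77123926 204.0027685 ]]
```

Call:
{"method": "drive_tool", "body": {
  "series": "0.02 0.016 0.25 -0.009 0 0 1;0.02 0.016 0.5 -0.009 0 0 1;0.02 0.016 0.75 -0.009 0 0 1;0.02 0.016 0.86 -0.009 0 0 1;0.02 0.016 0.86 -0.009 0 0 0.8;0.02 0.016 0.86 -0.009 0 0 0.65;0.02 0.016 0.86 -0.009 0 0 0.5;0.02 0.016 0.86 -0.009 0 0 0.5;0.02 0.016 0.86 -0.009 0 0 0.5",
  "newtons": 30
}}

```text
time_s: 23.8
eef_pos: [641.6, 273.2, 0.4]
ee_rot: [0.004, 0.611, 0.791, 0.003]
force: [-0.5, -0.9, 6.9]
grip_width: 0.584
```

```bash
python3 -c "
from h import *
st()"
```

```text
t 23.8 tcp [6.416e+02 2.732e+02 4.000e-01] jawyaw 0.255 z [ 0.009 -0.    -1.   ] F [-0.5 -0.9  6.9] M [-0.2   0.26  0.02] g 0.584 q [ 0.24  0.87  1.11 -0.    1.16 -0.02]
```

Call:
{"method": "drive_tool", "body": {
  "series": "0 0 -0.1 0 0 0 0.5;0 0 -0.4 0 0 0 0.5;0 0 -0.7 0 0 0 0.5;0 0 -1 0 0 0 0.5;0 0 -1 0 0 0 0.5"
}}

```text
time_s: 24.3
eef_pos: [642.9, 274.0, 128.2]
ee_rot: [0.007, 0.611, 0.791, 0.007]
force: [-0.1, -0.6, -0.7]
grip_width: 0.58
```

```bash
python3 -c "
from h import *
st();q=[569.2,-65.4,-.204];b=place(q,[-45,90,0])[0];print(b);go(b[0],b[1],125,-.204)"
```

```text
t 24.3 tcp [642.9 274.  128.2] jawyaw 0.255 z [ 0.021  0.002 -1.   ] F [-0.1 -0.6 -0.7] M [-0.01 -0.01  0.05] g 0.58 q [ 0.24  0.74  0.99 -0.    1.39 -0.02]
[543.36603696  31.85022547   0.        ]
go [-1.744 -1.312  0.005] [ 0.042 -0.004  0.918]
```

Call:
{"method": "drive_tool", "body": {
  "series": "-0.3 -0.22 0 0.04 0 0.25 0.5;-0.6 -0.45 0 0.04 0 0.5 0.5;-0.9 -0.68 0 0.04 0 0.75 0.5;-1 -0.75 0 0.04 0 0.92 0.5;-1 -0.75 0 0.04 0 0.92 0.5;-1 -0.75 0 0.04 0 0.92 0.5"
}}

```text
time_s: 24.9
eef_pos: [586.3, 135.5, 127.2]
ee_rot: [-0.0, 0.775, 0.632, 0.001]
force: [-0.1, 0.7, -0.3]
grip_width: 0.577
```

```bash
python3 -c "
from h import *
st();go(543.4,31.9,120,-.204)"
```

```text
t 24.9 tcp [586.3 135.5 127.2] jawyaw -0.204 z [ 0.002  0.002 -1.   ] F [-0.1  0.7 -0.3] M [ 0.05 -0.01 -0.02] g 0.577 q [0.03 0.54 1.35 0.   1.26 0.23]
go [-0.918 -0.176  0.057] [ 0.002 -0.005  0.001]
```

Call:
{"method": "drive_tool", "body": {
  "series": "-0.3 -0.06 0 0 0 0 0.5;-0.6 -0.12 0 0 0 0 0.5;-0.85 -0.17 0 0 0 0 0.5;-0.918 -0.176 0.05 0 0 0 0.5;-0.918 -0.176 0.1 0 0 0 0.5;-0.918 -0.176 0.1 0 0 0 0.5"
}}

```text
time_s: 25.5
eef_pos: [543.4, 33.2, 113.8]
ee_rot: [-0.001, 0.775, 0.632, 0.001]
force: [-0.5, -0.2, -1.0]
grip_width: 0.585
```

```bash
cat > chk.py <<'E'
from h import *
st();go(543.4,31.9,8.5,-.204)
w=eyes.capture('wrist');q=[569.2,-65.4,-.204]
p,r,s=tool()
# expected pixels: carton top corners (held), fence top inner edge, row2 top far edge
off=80-0.4
X=p+r.apply([[a,b,-off] for a in(22,-22) for b in(-25,25)]);print('held top',proj(w,X).round(1).tolist())
print('fence',proj(w,place(q,[[-60,119,66],[20,119,66],[20,125,66],[-60,125,66]])).round(1).tolist())
print('row2',proj(w,place(q,[[-70,61,88],[-20,61,88]])).round(1).tolist())
for t in('spare','fence','row2'):
    print(t,[(np.round(d['rect']).tolist(),round(d['confidence'],2)) for d in nets.spot_in(t,w)[:5]])
save(w,'chk.png');np.savez('chk.npz',**w)
E
python3 chk.py
```

```text
t 25.5 tcp [543.4  33.2 113.8] jawyaw -0.202 z [ 0.     0.003 -1.   ] F [-0.5 -0.2 -1. ] M [0.   0.03 0.01] g 0.585 q [-0.16  0.43  1.55  0.    1.16  0.05]
go [-0.013  0.002  0.878] [-0.001 -0.005  0.004]
held top [[191.3, 246.0], [331.4, 245.9], [198.5, 344.8], [323.7, 344.7]]
fence [[239.5, 156.3], [346.4, 156.4], [347.1, 148.5], [239.3, 148.3]]
row2 [[225.5, 239.9], [293.4, 240.0]]
spare [([189.0, 183.0, 328.0, 342.0], 0.8)]
fence [([218.0, 135.0, 425.0, 374.0], 0.66), ([366.0, 357.0, 385.0, 384.0], 0.45)]
row2 []
```

```bash
python3 -c "
from h import *
g=np.load('chk.npz')['frame']
for c in (260,215):
  print(c,[(r,g[r,c].tolist()) for r in range(130,350,3)])
for c in (340,345):
  print(c,[(r,g[r,c].tolist()) for r in range(138,166,2)])"
```

```text
260 [(130, [217, 148, 102]), (133, [216, 148, 100]), (136, [137, 100, 70]), (139, [144, 123, 90]), (142, [149, 127, 93]), (145, [141, 120, 88]), (148, [158, 134, 99]), (151, [163, 138, 101]), (154, [162, 137, 100]), (157, [123, 86, 61]), (160, [122, 84, 60]), (163, [122, 84, 60]), (166, [121, 84, 60]), (169, [122, 85, 60]), (172, [121, 84, 59]), (175, [121, 84, 60]), (178, [122, 85, 60]), (181, [121, 85, 60]), (184, [123, 92, 67]), (187, [126, 97, 71]), (190, [125, 97, 70]), (193, [126, 97, 71]), (196, [125, 96, 70]), (199, [144, 128, 110]), (202, [167, 160, 147]), (205, [168, 161, 147]), (208, [167, 160, 147]), (211, [167, 159, 147]), (214, [166, 159, 146]), (217, [131, 108, 85]), (220, [121, 95, 69]), (223, [122, 95, 69]), (226, [122, 96, 70]), (229, [124, 96, 71]), (232, [124, 96, 70]), (235, [125, 97, 71]), (238, [125, 97, 70]), (241, [125, 97, 71]), (244, [125, 97, 71]), (247, [129, 100, 73]), (250, [143, 111, 80]), (253, [141, 109, 79]), (256, [138, 107, 78]), (259, [138, 107, 78]), (262, [142, 109, 79]), (265, [145, 111, 81]), (268, [144, 111, 80]), (271, [142, 109, 79]), (274
[... 2228 characters left out ...]
 [38, 38, 40]), (349, [39, 39, 41])]
340 [(138, [152, 130, 95]), (140, [158, 133, 98]), (142, [156, 133, 97]), (144, [152, 130, 95]), (146, [152, 130, 95]), (148, [235, 212, 152]), (150, [245, 231, 175]), (152, [245, 232, 175]), (154, [245, 231, 173]), (156, [228, 181, 127]), (158, [208, 141, 96]), (160, [208, 141, 96]), (162, [209, 141, 96]), (164, [207, 141, 96])]
345 [(138, [155, 131, 96]), (140, [158, 134, 98]), (142, [156, 133, 97]), (144, [152, 130, 95]), (146, [157, 134, 98]), (148, [235, 213, 153]), (150, [245, 231, 175]), (152, [245, 231, 175]), (154, [245, 231, 173]), (156, [230, 183, 128]), (158, [213, 143, 98]), (160, [213, 145, 99]), (162, [214, 146, 99]), (164, [214, 146, 99])]
```

Call:
{"method": "drive_tool", "body": {
  "series": "-0.01 0.002 0 0 0 0.004 0.5;-0.01 0.002 0.2 0 0 0.004 0.5;-0.01 0.002 0.4 0 0 0.004 0.5;-0.01 0.002 0.6 0 0 0.004 0.5;-0.01 0.002 0.7 0 0 0.004 0.5;-0.01 0.002 0.78 0 0 0.004 0.5;-0.01 0.002 0.82 0 0 0.004 0.5;-0.01 0.002 0.82 0 0 0.004 0.5"
}}

```text
time_s: 26.5
eef_pos: [544.1, 31.9, 16.6]
ee_rot: [-0.0, 0.775, 0.631, 0.001]
force: [-0.2, -0.1, -0.8]
grip_width: 0.584
```

```bash
python3 -c "
from h import *
st();go(543.4,31.9,8.4,-.204)"
```

```text
t 26.5 tcp [544.1  31.9  16.6] jawyaw -0.204 z [ 0.002  0.002 -1.   ] F [-0.2 -0.1 -0.8] M [-0.01  0.03 -0.06] g 0.584 q [-0.16  0.56  1.64  0.    0.94  0.04]
go [-0.001 -0.006  0.068] [ 0.003 -0.005  0.   ]
```

Call:
{"method": "drive_tool", "body": {
  "series": "0 -0.005 0.02 0 0 0 0.5;0 -0.005 0.04 0 0 0 0.5;0 -0.005 0.055 0 0 0 0.5;0 -0.005 0.065 0 0 0 0.5;0 -0.005 0.07 0 0 0 0.5"
}}

```text
time_s: 27.0
eef_pos: [543.6, 32.0, 8.4]
ee_rot: [-0.0, 0.775, 0.631, 0.001]
force: [-2.6, 0.2, 6.2]
grip_width: 0.587
```

```bash
python3 -c "
from h import *
st()"
```

```text
t 27.0 tcp [543.6  32.    8.4] jawyaw -0.204 z [ 0.002  0.002 -1.   ] F [-2.6  0.2  6.2] M [ 0.07  0.47 -0.02] g 0.587 q [-0.16  0.57  1.65  0.    0.92  0.04]
```

Contact at the board (6 N). I release gently and rise.

Call:
{"method": "drive_tool", "body": {
  "series": "0 0 0 0 0 0 0.62;0 0 0 0 0 0 0.68;0 0 0 0 0 0 0.75;0 0 0 0 0 0 0.8;0 0 -0.1 0 0 0 0.8;0 0 -0.3 0 0 0 0.8;0 0 -0.6 0 0 0 0.8;0 0 -0.9 0 0 0 0.8;0 0 -1 0 0 0 0.8;0 0 -1 0 0 0 0.8"
}}

```text
time_s: 28.0
eef_pos: [544.2, 31.7, 130.5]
ee_rot: [0.001, 0.775, 0.631, 0.003]
force: [-0.3, -0.4, -1.0]
grip_width: 0.801
```

Call:
{"method": "drive_tool", "body": {
  "series": "-0.3 -0.2 -0.3 0 0 0 0.8;-0.6 -0.4 -0.5 0 0 0 0.8;-0.9 -0.4 -0.8 0 0 0 0.8;-0.9 -0.4 -0.8 0 0 0 0.8"
}}

```text
time_s: 28.4
eef_pos: [474.6, -67.4, 228.4]
ee_rot: [0.003, 0.776, 0.63, 0.003]
force: [-0.5, -0.5, -0.3]
grip_width: 0.798
```

```bash
python3 - <<'E'
from h import *
st();q=[569.2,-65.4,-.204]
w=eyes.capture('wrist');g=w['frame'];save(w,'end.png')
print('bay top exp',proj(w,place(q,[[-70,68,88],[-20,68,88],[-20,112,88],[-70,112,88]])).round(1).tolist())
print('row2 exp',proj(w,place(q,[[-70,17,88],[-20,17,88],[-20,61,88],[-70,61,88]])).round(1).tolist())
print('fence',proj(w,place(q,[[-45,119,66],[-45,125,66]])).round(1).tolist())
for t in('row0','spare','dog_tip','jar','tin'):
    print(t,[(np.round(d['rect']).tolist(),round(d['confidence'],2)) for d in nets.spot_in(t,w)[:5]])
h=cv2.cvtColor(g,cv2.COLOR_RGB2GRAY)
c=int(proj(w,place(q,[-35,80,88]))[0][0]);print(c,[(r,h[r,c]) for r in range(0,384,3)])
P={n:eyes.capture(n) for n in('scene','side')}
for n,p in P.items():
    save(p,n+'_end.png')
    X=place(q,[[x,y,z] for x in(-70,-20) for y in(68,112) for z in(8,88)]);u=proj(p,X);print(n,'exp spare rect',np.r_[u.min(0),u.max(0)].round())
    for t in('row0','jar','tin','dog_tip'): print(t,[(np.round(d['rect']).tolist(),round(d['confidence'],2)) for d in nets.spot_in(t,p)[:6]])
E
```

```text
t 28.4 tcp [474.6 -67.4 228.4] jawyaw -0.207 z [ 0.009 -0.001 -1.   ] F [-0.5 -0.5 -0.3] M [ 0.   -0.02 -0.02] g 0.798 q [-0.39  0.18  1.58  0.    1.37 -0.18]
bay top exp [[279.8, 74.7], [330.9, 74.5], [334.0, 24.6], [280.6, 24.7]]
row2 exp [[278.9, 127.5], [327.5, 127.2], [330.4, 82.1], [279.6, 82.3]]
fence [[304.0, 21.3], [304.2, 14.6]]
row0 [([278.0, 125.0, 328.0, 173.0], 0.8), ([272.0, 84.0, 329.0, 128.0], 0.65), ([272.0, 15.0, 429.0, 214.0], 0.58)]
spare [([275.0, 26.0, 333.0, 83.0], 0.69)]
dog_tip [([375.0, 199.0, 416.0, 292.0], 0.64)]
jar []
tin []
316 [(0, np.uint8(139)), (3, np.uint8(137)), (6, np.uint8(137)), (9, np.uint8(137)), (12, np.uint8(137)), (15, np.uint8(213)), (18, np.uint8(221)), (21, np.uint8(176)), (24, np.uint8(106)), (27, np.uint8(174)), (30, np.uint8(181)), (33, np.uint8(182)), (36, np.uint8(182)), (39, np.uint8(180)), (42, np.uint8(185)), (45, np.uint8(182)), (48, np.uint8(181)), (51, np.uint8(186)), (54, np.uint8(184)), (57, np.uint8(185)), (60, np.uint8(188)), (63, np.uint8(189)), (66, np.uint8(193)), (69, np.uint8(188)), (72, np.uint8(187)), (75, np.uint
[... 2424 characters left out ...]
, 0.19)]
jar [([255.0, 120.0, 275.0, 157.0], 0.92), ([166.0, 204.0, 259.0, 300.0], 0.58)]
tin [([281.0, 147.0, 304.0, 179.0], 0.67), ([111.0, 283.0, 176.0, 316.0], 0.22)]
dog_tip [([114.0, 280.0, 175.0, 316.0], 0.83), ([255.0, 124.0, 272.0, 158.0], 0.3)]
side exp spare rect [263. 222. 284. 255.]
row0 [([266.0, 234.0, 286.0, 264.0], 0.78), ([270.0, 262.0, 293.0, 279.0], 0.68), ([270.0, 248.0, 290.0, 262.0], 0.62), ([252.0, 209.0, 353.0, 354.0], 0.38)]
jar [([195.0, 174.0, 211.0, 208.0], 0.66), ([322.0, 271.0, 350.0, 310.0], 0.18)]
tin [([227.0, 174.0, 250.0, 204.0], 0.57), ([264.0, 224.0, 284.0, 254.0], 0.15)]
dog_tip [([282.0, 224.0, 332.0, 283.0], 0.6), ([323.0, 274.0, 350.0, 310.0], 0.57)]
```

```bash
python3 -c "
from h import *
print(ctrl.finish_job());st()"
```

```text
the job is handed in; nothing more can be done
None
the job is handed in; nothing more can be done
```

The job is done and handed in at about 28.5 s of the 72 s. I unlocked the knob with its tabs pinched and pulled the sleeve out one hole. I then locked the knob again and stood the brown spare carton in the gap.

- **Sleeve:** after the pull, the first hole's scribe lay on the predicted 50 mm position. The pin showed standing out at the second line, and a further tug was blocked at 8 N.
- **Knob:** after locking, the tab edges matched the 44 mm "out" width within a pixel, and the arm lay along the tube. I checked this from pixel values, not by viewing a picture.
- **Spare carton:** its top edges were within about 2 px of the predicted upright pose between row2 and the fence.
- **Other items:** the jar and tin stayed within 2-4 px of where they were. The three row cartons were where expected.

Three things disagreed along the way:

- **Finger reach:** the visible fingertips were about 41–47 mm behind the reported TCP, although the text says they end there. My first knob pinch therefore closed on empty air above the tabs, touching nothing. I corrected all later heights for it.
- **Sleeve position:** the sleeve sat 8 mm farther along +y than I first assumed, which fits the 58 mm gap. I corrected this before pinching.
- **Network misses:** at the end the networks missed the jar and tin in the wrist view. In the scene and side views they gave a few low-confidence false reports, and mostly did not report the placed spare. I relied on my own projections and pixel checks there, because all 12 picture views were used.

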